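# Put the bedside cart's tray back in order

### The arm

A 6-joint arm with a two-finger parallel gripper is mounted at the origin on the work surface. World frame = base frame: x ahead of the robot, y to its left, z up, the work surface at z = 0. Lengths are in m, angles in rad, forces in N, time in s.
With the tool pointing down it reaches from about 0.35 to 0.975 m from the base axis. Payload 4.9 kg.
Tool frame: the origin (TCP) lies midway between the tips of the shut fingers; the grasp point (between the pads) lies 19 mm behind it; x points along the fingers, y is the direction in which the jaws open and shut, and the axes are right-handed (so a half turn about x gives the same grasp; the last joint's range is limited). The gripper opens to 85 mm and grips with 20 to 120 N. Pads are 22 mm wide; open, the fingers measure 114 mm over their backs; the gripper's body (76 mm by 85 mm) begins 54 mm behind the grasp point. The pads swing forward as they close: fully open they stand 13 mm farther back than shut.
Start: joints at [-1.337, 0.053, 1.613, -0, 1.476, -0.119], TCP at [0.216, -0.586, 0.231] pointing down, gripper open.
Joint ranges: [-3.01, 3.01], [-1.01, 2.22], [0.06, 2.58], [-1.02, 4.17], [0.09, 2.62], [-3.14, 3.14]. Speed limits (rad/s): [2.57, 2.57, 3.14, 3.14, 3.14, 3.14].

### API

Orientations are given as a rotation vector (axis times angle).
In Python, from station import ctrl gives the robot as it stands.
- The arm moves only by the shell command python3 -m handwheel 'ROWS' [FORCE]. ROWS is JSON, a list of rows, each a list of 3 entries, a list of its own where there are three numbers: the finger opening in m, from 0 to 0.0854, then the shift along the tool's x, y, z in m, then the turn, a rotation vector about the tool's x, y, z in degrees. In form: [[claw, [dx, dy, dz], [ax, ay, az]], ...]. A call has 1 to 10 rows; each row shifts and turns the commanded pose from where the row before left it, along the tool's axes as they then stand; what a row does not reach is not made up. A row lasts 1/12 s, in which the tool goes at most 41.7 mm and 7.16 degrees, less where a joint would pass 70% of its speed; a pose out of reach is approached as far as the arm can. A call with a gripper value outside its range is refused whole. The fingers move at their own pace and stop on an object; FORCE is the grip in N (left out, the last holds). Time passes only in rows, so rows that do not move let the fingers close. It gives the time, the measured TCP pose, the force and the opening at its end, in the units of the state.
- ctrl.get_obs(): the state, without advancing time (a new reading comes with each control period).
- ctrl.get_image(name): name is "side" or "top"; returns the picture (480x640x3 uint8, red, green, blue); there is no depth.
- ctrl.camera_params(name): a dict with "vertical_fov" (degrees; the focal length in pixels is half the picture's height over the tangent of half this angle, whatever the lens; pixels are square), "cx", "cy" (the principal point, pixels), "rvec" (rotation vector, rad) and "tvec" (3), from world to camera coordinates, as OpenCV has them. Camera axes: x right, y down, z forward; pixel columns grow to the right and rows downward; lengths in m; the calibration is good to about 2 mm. A picture is of the moment at which its call begins. camera_params takes no time and is no camera call.
- ctrl.finish_job(): hands the job in, once; it reports no verdict.
Trained networks look in the newest picture that a camera, given by its name, has taken for a name from the list of things; names that differ only in an ending like _2 or _b are one class to them, and where a whole thing is asked for, a point or a joint stands for the part that bears it (a point fixed in the world has none). Each returns a list of dicts, best first, with "score" (0 to 1); they miss things now and then, are a little off and sometimes report something else, mostly with a low value. They report only what shows in the picture. A call takes as long as a camera call. They do not tell look-alikes from the thing itself.
- ctrl.look_for(thing, camera): "box" ([centre column, centre row, width, height] in pixels, round what is visible of it).
- ctrl.silhouettes(thing, camera): "mask" (480x640 bool, what is visible of it) and "box" ([centre column, centre row, width, height] in pixels, round what is visible of it).
- ctrl.tip_of(thing, camera): "centre" ([row, column] in pixels: a listed point, or the origin of a listed thing).
The state is a dict: "t": time; "q": joint angles; "dq": joint speeds; "effort": joint torques, N m; "tool_pos": TCP position; "tool_rot": TCP orientation; "contact_force": force on the tool from outside, world axes, zero at the start; "wrist_torque": the same for the moment, N m; "opening": finger opening in m.
Only numpy, scipy, OpenCV 4.12 (cv2) and the standard library are available. Lean on these libraries where they do the work, as an engineer would, in place of code of your own. Each camera call takes 0.05 s, during which the arm holds its last target.

### The job

Put the bedside tray in order for the night: stand the loose round eyedrop bottle in the round well and the loose flat eyedrop bottle in the oblong well, set the kitchen timer down flat in its round dock, and stand the folded reading glasses in the white stand, centred between its prongs and resting on its base. Keep both bottles upright all the while, and leave the ointment jar and the spoon rest where they are. Set each thing down in its place, do not drop it, and let go.

Things in the scene. Friction and masses are not known exactly. Their poses are not given: they have to be found in the camera images.
- round_bottle_center (a point): The loose round eyedrop bottle, white plastic with a paper band and a grey cap, standing upright on the cart top in the near row: 62 mm tall, body a cylinder 30 mm in diameter up to 42 mm, above it a cap 19 mm in diameter. This point is on its axis, half-way up (31 mm above its foot); z is up along its axis. 30 g. (Two slimmer bottles that already stand in a two-hole caddy behind the tray are no part of the job.)
- flat_bottle_center (a point): The loose flat eyedrop bottle, white plastic with a grey oblong cap, standing upright on the cart top in the near row: 64 mm tall with its cap; the body is a rounded block 20 mm thick (x), 44 mm wide (y) and 46 mm tall, the cap above it 14 mm (x) by 30 mm (y). This point is at its middle, half-way up (32 mm above its foot); z up. 35 g.
- timer_center (a point): The blue kitchen timer, lying flat in the near row with its dial up: a round body 64 mm in diameter and 22 mm tall, on it a white dial disc 52 mm in diameter and 4 mm thick, on that an upright blue grip bar 46 mm long (x), 12 mm wide (y) and 16 mm tall; 42 mm tall in all. It is in one stiff piece and may be lifted by the bar. This point is on its axis, half-way up (21 mm above its underside); z up. 110 g.
- glasses_center (a point): The folded reading glasses, dark frame with clear lenses, standing on their lower rims in the near row: 136 mm wide (y), 40 mm tall, 26 mm thick (x, lenses on the -x side, folded arms on the +x side). At the middle (the bridge) they may be pinched across the 26 mm: bridge and folded arms lie 28 to 34 mm above the foot. This point is at the middle of the outline, half-way up (20 mm above the foot); z up. Rigid, 30 g.
- round_well: Target for the round bottle: a fixed square insert of beige plastic, 80 x 80 x 12 mm, with a round well 47 mm in diameter and 8 mm deep in its middle, its floor lined dark grey. Origin at the centre of its underside; z up; the floor of the well is 4 mm above the origin. It stands on the 3 mm thick tray base, as the other targets do.
- oblong_well: Target for the flat bottle: a fixed insert of beige plastic, 70 mm (x) by 94 mm (y), 12 mm tall, with a rectangular well 37 mm (x) by 61 mm (y), 8 mm deep, in its middle, its floor lined dark grey. Origin at the centre of its underside; z up; the floor of the well is 4 mm above the origin. The bottle's wide side runs along y, either way round.
- timer_dock: Target for the timer: a fixed round dish of beige plastic, 92 mm in outer diameter, wall 4 mm thick and 10 mm tall, 84 mm wide inside, its floor lined dark grey. Origin at the centre of its underside; z up; its inner floor is 4 mm above the origin. The timer may face any way.
- glasses_stand: Target for the glasses: a fixed white plastic stand, a base plate 70 mm (x) by 150 mm (y), 5 mm thick, with four upright prongs 24 mm tall in two pairs at y = -42 and +42 mm; each pair leaves a 42 mm wide gap (x = -21 to +21 mm), and each prong is 5 mm thick (x) and 12 mm wide (y). Origin at the centre of its underside; z up; the base's top is 5 mm above the origin. The glasses' width runs along y, either way round.
- jar_center (a point): An amber ointment jar with an aluminium lid, 48 mm in diameter and 32 mm tall, standing among the things in the near row: leave it alone. This point is at its middle, half-way up.
- spoon_rest: A white ceramic spoon rest with a steel spoon in it, standing loose on the tray among the targets: leave it alone. Round dish 80 mm in diameter and 13 mm tall; the spoon's handle lies along its +x and ends 88 mm from the origin, 20 mm high. Origin at the centre of its underside.
There are look-alikes about, which are no part of the job. What is shaped like the part that bears timer_center but red is not meant.

How it is judged:
By the outcome, as a careful person would: the job done as asked, in the order asked, and still so for the second after the job is handed in, with the robot touching nothing.
It also fails if it takes over 120 s, if anything falls off the work surface, if the arm or the gripper's body presses on something with over 40 N, if the wrist force passes 120 N, or if a joint passes its speed limit or range.

## Working session

There is one attempt and no reset: what is moved stays moved. The work goes in short steps, Python scripts to look and compute and a shell command to move; the robot and the scene stay as the last step left them, time stands still between calls to the robot, and variables do not carry over. Pictures are saved under pics/ and viewed, and the job is handed in when it is done.

```bash
ls; mkdir -p pics; python3 - <<'E'
from station import ctrl
import cv2
print(ctrl.get_obs())
for n in ("top","side"):
    im=ctrl.get_image(n); cv2.imwrite(f"pics/{n}0.png",im[:,:,::-1]); print(n,ctrl.camera_params(n))
E
```

```text
pics
{'t': 0.0, 'q': array([-1.33700647e+00,  5.34032567e-02,  1.61430496e+00,  3.78558225e-05,
        1.47600968e+00, -1.18996160e-01]), 'dq': array([ 8.36005863e-04, -1.05904397e-03, -6.33334259e-04, -5.44570953e-04,
        7.60110317e-04, -4.19687096e-05]), 'effort': array([-8.74865127e-04, -3.93673074e+01, -3.70179605e+01, -1.27654339e-04,
        7.01777419e-03,  1.05263015e-05]), 'tool_pos': array([ 0.21581169, -0.58588715,  0.23002772]), 'tool_rot': array([ 2.03023653,  0.36408236, -2.03041037]), 'contact_force': array([-0.3492633 ,  0.89000734, -0.24867028]), 'wrist_torque': array([0.01543915, 0.01324318, 0.04021117]), 'opening': 0.08581213716070325}
top {'vertical_fov': 49.54818244106044, 'cx': 314.5410203130994, 'cy': 240.4393356734491, 'rvec': array([ 2.13974972, -2.16189085,  0.14366575]), 'tvec': array([0.04682305, 0.48136892, 1.29365711])}
side {'vertical_fov': 48.85470113371128, 'cx': 317.01492559598574, 'cy': 248.9900054670374, 'rvec': array([ 0.74807562, -2.64739192,  1.00150699]), 'tvec': array([0.4304554 , 0.18986214, 0.96132303])}
```

View pics/top0.png

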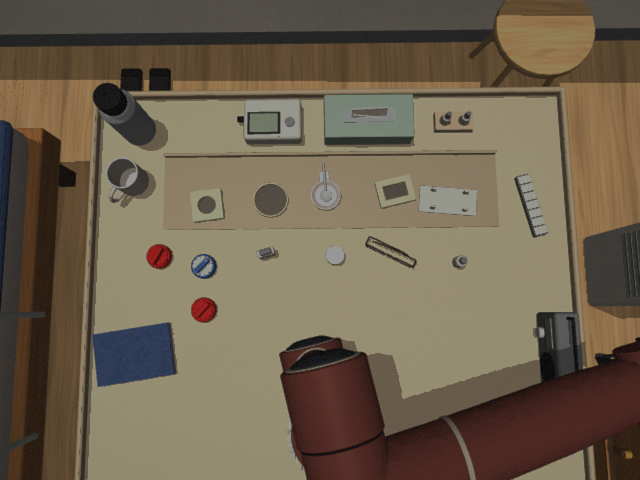

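View pics/side0.png

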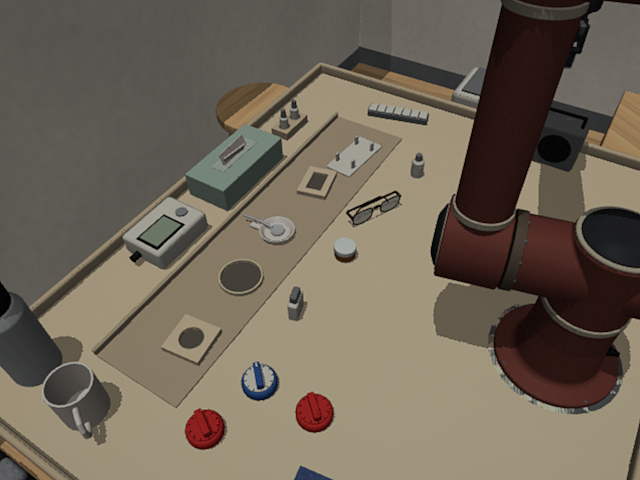

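The top view shows, left to right in the near row:
- red timer (159,256), a second red one (203,310), and the blue timer (203,266)
- flat bottle (265,252), jar (335,255), glasses (391,252) and round bottle (460,261)

The targets are the round well (206,205), dock (270,199), spoon rest (326,195), oblong well (395,190) and stand (448,200). The caddy with the two slim bottles is at (453,120).

```bash
cat > h.py <<'E'
import numpy as np, cv2
from station import ctrl
from scipy.spatial.transform import Rotation as R
def cam(n):
    p=ctrl.camera_params(n); f=240/np.tan(np.radians(p["vertical_fov"])/2)
    K=np.array([[f,0,p["cx"]],[0,f,p["cy"]],[0,0,1]]); return K,np.array(p["rvec"],float),np.array(p["tvec"],float)
def proj(n,P):
    K,r,t=cam(n); return cv2.projectPoints(np.array(P,float).reshape(-1,1,3),r,t,K,None)[0].reshape(-1,2)
def ray(n,uv):
    K,r,t=cam(n); M=cv2.Rodrigues(r)[0]; c=-M.T@t
    d=M.T@np.linalg.inv(K)@np.array([uv[0],uv[1],1.0]); return c,d/np.linalg.norm(d)
def at_z(n,uv,z):
    c,d=ray(n,uv); return c+d*(z-c[2])/d[2]
def tri(uv1,uv2,n1="top",n2="side"):
    c1,d1=ray(n1,uv1);c2,d2=ray(n2,uv2)
    A=sum(np.eye(3)-np.outer(d,d) for d in(d1,d2)); b=sum((np.eye(3)-np.outer(d,d))@c for c,d in((c1,d1),(c2,d2)))
    X=np.linalg.solve(A,b); gap=abs((c2-c1)@np.cross(d1,d2))/np.linalg.norm(np.cross(d1,d2)); return X,gap
def fmt(a,n=4): return np.round(np.array(a,float),n).tolist()
E
python3 - <<'E'
from h import *
Z=dict(round_bottle_center=.031,flat_bottle_center=.032,timer_center=.021,glasses_center=.020,round_well=.003,oblong_well=.003,timer_dock=.003,glasses_stand=.003,jar_center=.016,spoon_rest=.003)
for n in ("top","side"): print(n,"campos",fmt(ray(n,(320,240))[0],3))
for th,z in Z.items():
    for n in ("top","side"):
        for d in ctrl.tip_of(th,n)[:4]:
            r,c=d["centre"]; print(th,n,round(d["score"],2),"uv",fmt((c,r),1),"at_z",fmt(at_z(n,(c,r),z),4))
print(ctrl.get_obs()["t"])
E
```

```text
top campos [0.303, 0.041, 1.347]
side campos [0.087, 0.642, 0.852]
round_bottle_center top 0.53 uv [462.3, 260.6] at_z [0.4265, -0.3327, 0.031]
round_bottle_center side 0.66 uv [416.8, 165.0] at_z [0.4261, -0.3255, 0.031]
flat_bottle_center top 0.43 uv [268.5, 246.3] at_z [0.4681, 0.1593, 0.032]
flat_bottle_center side 0.83 uv [297.4, 301.1] at_z [0.4496, 0.1625, 0.032]
timer_center top 0.71 uv [203.6, 313.4] at_z [0.3004, 0.324, 0.021]
timer_center top 0.7 uv [158.0, 253.5] at_z [0.4538, 0.4438, 0.021]
timer_center top 0.66 uv [205.6, 265.6] at_z [0.4214, 0.3211, 0.021]
timer_center side 0.96 uv [261.4, 379.2] at_z [0.4161, 0.3275, 0.021]
timer_center side 0.89 uv [202.4, 425.6] at_z [0.4494, 0.4452, 0.021]
timer_center side 0.64 uv [313.3, 411.3] at_z [0.3083, 0.3301, 0.021]
glasses_center top 0.86 uv [392.6, 254.2] at_z [0.4458, -0.1579, 0.02]
glasses_center side 0.66 uv [371.3, 207.1] at_z [0.456, -0.1504, 0.02]
round_well top 0.67 uv [208.8, 206.8] at_z [0.5781, 0.3193, 0.003]
round_well side 0.8 uv [193.5, 340.2] at_z [0.5796, 0.322, 0.003]
round_well side 0.59 uv [344.1, 248.5] at_z [0.4532, -0.0231, 0.003]
oblong_well top 0.69 uv [394.8, 192.9] at_z [0.6103, -0.1712, 0.003]
oblong_well side 0.57 uv [315.6, 182.7] at_z [0.6195, -0.1729, 0.003]
oblong_well side 0.15 uv [372.4, 209.4] at_z [0.4578, -0.1612, 0.003]
timer_dock top 0.61 uv [272.1, 202.8] at_z [0.5871, 0.1527, 0.003]
timer_dock side 0.92 uv [237.6, 278.2] at_z [0.6, 0.1608, 0.003]
glasses_stand top 0.88 uv [446.0, 198.2] at_z [0.5945, -0.3057, 0.003]
glasses_stand side 0.66 uv [351.8, 157.2] at_z [0.5923, -0.303, 0.003]
jar_center top 0.6 uv [336.3, 253.1] at_z [0.4506, -0.0138, 0.016]
jar_center side 0.55 uv [342.0, 247.4] at_z [0.453, -0.0134, 0.016]
spoon_rest top 0.65 uv [322.7, 197.2] at_z [0.6007, 0.0192, 0.003]
spoon_rest side 0.74 uv [278.7, 233.7] at_z [0.5992, 0.0133, 0.003]
1.1
```

```bash
cat > fit.py <<'E'
from h import *
from scipy.optimize import minimize
def box(x0,x1,y0,y1,z0,z1): return np.array([[x,y,z] for x in(x0,x1) for y in(y0,y1) for z in(z0,z1)],float)
def cyl(r,z0,z1,n=28):
    a=np.arange(n)*2*np.pi/n; return np.vstack([np.c_[r*np.cos(a),r*np.sin(a),0*a+z] for z in(z0,z1)])
m=1e-3
M=dict( # foot-origin models, parts; z0 of foot
 round_bottle_center=([cyl(15*m,0,42*m),cyl(9.5*m,42*m,62*m)],0,0),
 flat_bottle_center=([box(-10*m,10*m,-22*m,22*m,0,46*m),box(-7*m,7*m,-15*m,15*m,46*m,64*m)],0,1),
 timer_center=([cyl(32*m,0,22*m),cyl(26*m,22*m,26*m),box(-23*m,23*m,-6*m,6*m,26*m,42*m)],0,1),
 glasses_center=([box(-13*m,13*m,-68*m,68*m,0,40*m)],0,1),
 round_well=([box(-40*m,40*m,-40*m,40*m,0,12*m)],3*m,1),
 oblong_well=([box(-35*m,35*m,-47*m,47*m,0,12*m)],3*m,1),
 timer_dock=([cyl(46*m,0,10*m)],3*m,0),
 glasses_stand=([box(-35*m,35*m,-75*m,75*m,0,5*m)]+[box(s*23.5*m-2.5*m,s*23.5*m+2.5*m,t*42*m-6*m,t*42*m+6*m,5*m,29*m) for s in(-1,1) for t in(-1,1)],3*m,1),
 jar_center=([cyl(24*m,0,32*m)],0,0),
 spoon_rest=([cyl(40*m,0,13*m),box(20*m,88*m,-4*m,4*m,10*m,20*m)],3*m,1))
S=4
def render(th,n,p,z=None,up=S):
    parts,z0,_=M[th]; z0=z0 if z is None else z
    Rz=R.from_euler('z',p[2]).as_matrix(); im=np.zeros((480,640),np.uint8)
    for q in parts:
        uv=proj(n,q@Rz.T+[p[0],p[1],z0]); h=cv2.convexHull(uv.astype(np.float32)).reshape(-1,2)
        cv2.fillConvexPoly(im,np.round(h*16).astype(np.int32),255,cv2.LINE_AA,4)
    return im/255.
def fit(th,masks,p0,z=None,yaws=None):
    def cost(p):
        c=0
        for n,mk in masks.items():
            a=render(th,n,p,z); i=np.minimum(a,mk).sum(); c+=1-i/(np.maximum(a,mk).sum()+1e-9)
        return c/len(masks)
    best=None
    yl=yaws if yaws is not None else (np.radians(np.arange(-90,90,15)) if M[th][2] else [0])
    for y in yl:
        r=minimize(cost,[p0[0],p0[1],y],method="Nelder-Mead",options=dict(initial_simplex=np.array([[p0[0],p0[1],y],[p0[0]+.008,p0[1],y],[p0[0],p0[1]+.008,y],[p0[0],p0[1],y+.15]]),xatol=2e-4,fatol=1e-4,maxiter=90))
        if best is None or r.fun<best.fun: best=r
    return best.x,1-best.fun
E
cat > m1.py <<'E'
from fit import *
P0=dict(round_bottle_center=(.426,-.329),flat_bottle_center=(.458,.161),timer_center=(.419,.325),glasses_center=(.451,-.154),round_well=(.579,.321),oblong_well=(.615,-.172),timer_dock=(.594,.157),glasses_stand=(.593,-.304),jar_center=(.452,-.013),spoon_rest=(.6,.016))
vis={n:ctrl.get_image(n)[:,:,::-1].copy() for n in("top","side")}
res={}
for th,p0 in P0.items():
    z=M[th][1]; ms={}
    for n in("top","side"):
        uv=proj(n,[[p0[0],p0[1],z+.01]])[0]; c=[d for d in ctrl.silhouettes(th,n) if np.hypot(*(np.array(d["box"][:2])-uv))<25]
        if c: ms[n]=c[0]["mask"].astype(float); sc=c[0]["score"]; print(th,n,round(sc,2),fmt(c[0]["box"],0),int(ms[n].sum()))
    if not ms: print(th,"none"); continue
    x,i=fit(th,ms,p0); print("   both",fmt(x[:2]),"yaw",round(np.degrees(x[2]),1),"iou",round(i,2))
    for n in ms:
        y,j=fit(th,{n:ms[n]},x,yaws=[x[2]]); print("   ",n,fmt(y[:2]),round(np.degrees(y[2]),1),round(j,2))
    res[th]=x
    for n in vis:
        cs=cv2.findContours((render(th,n,x)>.5).astype(np.uint8),cv2.RETR_EXTERNAL,cv2.CHAIN_APPROX_NONE)[0]; cv2.drawContours(vis[n],cs,-1,(0,255,0),1)
import json; json.dump({k:list(map(float,v)) for k,v in res.items()},open("poses.json","w"))
cv2.imwrite("pics/fit_top.png",cv2.resize(vis["top"][140:340,130:530],None,fx=2,fy=2,interpolation=2))
cv2.imwrite("pics/fit_side.png",cv2.resize(vis["side"][120:460,90:460],None,fx=1.7,fy=1.7,interpolation=2))
print(ctrl.get_obs()["t"])
E
time python3 m1.py
```

```text
round_bottle_center top 0.55 [459.0, 261.0, 15.0, 12.0] 165
round_bottle_center side 0.62 [417.0, 165.0, 15.0, 25.0] 257
   both [0.4248, -0.3269] yaw 3.2 iou 0.8
    top [0.4248, -0.3269] 3.2 0.84
    side [0.4251, -0.3292] 8.6 0.77
flat_bottle_center top 0.74 [267.0, 250.0, 22.0, 13.0] 149
flat_bottle_center side 0.7 [297.0, 302.0, 14.0, 34.0] 427Traceback (most recent call last):
  File "m1.py", line 11, in <module>
    x,i=fit(th,ms,p0); print("   both",fmt(x[:2]),"yaw",round(np.degrees(x[2]),1),"iou",round(i,2))
        ~~~^^^^^^^^^^
  File "fit.py", line 35, in fit
    r=minimize(cost,[p0[0],p0[1],y],method="Nelder-Mead",options=dict(initial_simplex=np.array([[p0[0],p0[1],y],[p0[0]+.008,p0[1],y],[p0[0],p0[1]+.008,y],[p0[0],p0[1],y+.15]]),xatol=2e-4,fatol=1e-4,maxiter=90))
    res = _minimize_neldermead(fun, x0, args, callback, bounds=bounds,
                               **options)
    fsim[k] = func(sim[k])
              ~~~~^^^^^^^^
    fx = function(np.copy(x), *(wrapper_args + args))
  File "fit.py", line 30, in cost
    a=render(th,n,p,z); i=np.minimum(a,mk).sum(); c+=1-i/(np.maximum(a,mk).sum()+1e-9)
  File "fit.py", line 23, in render
    uv=proj(n,q@Rz.T+[p[0],p[1],z0]); h=cv2.convexHull(uv.astype(np.float32)).reshape(-1,2)
  File "h.py", line 8, in proj
    K,r,t=cam(n); return cv2.projectPoints(np.array(P,float).reshape(-1,1,3),r,t,K,None)[0].reshape(-1,2)
          ~~~^^^
  File "h.py", line 5, in cam
    p=ctrl.camera_params(n); f=240/np.tan(np.radians(p["vertical_fov"])/2)
ValueError: time passes only in moves, steps and waits

real	0m25.956s
user	0m10.543s
sys	0m6.150s
```

Calling camera_params in a loop got me refused, so I'll cache it and read the parameters once.

```bash
python3 - <<'E'
s=open("h.py").read()
s=s.replace("def cam(n):","import functools\n@functools.lru_cache(None)\ndef cam(n):")
open("h.py","w").write(s)
E
time python3 m1.py
```

```text
round_bottle_center top 0.74 [460.0, 261.0, 20.0, 12.0] 158
round_bottle_center side 0.78 [418.0, 166.0, 20.0, 25.0] 288
   both [0.4248, -0.3286] yaw 7.7 iou 0.82
    top [0.4253, -0.3272] 10.5 0.81
    side [0.4252, -0.332] 8.7 0.85
flat_bottle_center top 0.44 [268.0, 251.0, 20.0, 15.0] 170
flat_bottle_center side 0.68 [295.0, 300.0, 16.0, 33.0] 407
   both [0.4523, 0.1656] yaw 24.1 iou 0.77
    top [0.4524, 0.1662] 9.6 0.77
    side [0.453, 0.1637] 24.0 0.81
timer_center top 0.69 [204.0, 267.0, 25.0, 28.0] 450
timer_center side 0.71 [262.0, 382.0, 35.0, 42.0] 1126
   both [0.4218, 0.3272] yaw 33.9 iou 0.83
    top [0.4218, 0.3272] 33.9 0.77
    side [0.4217, 0.3273] 36.0 0.89
glasses_center top 0.88 [391.0, 255.0, 47.0, 25.0] 258
glasses_center side 0.77 [371.0, 208.0, 54.0, 30.0] 598
   both [0.4514, -0.1536] yaw -23.6 iou 0.41
    top [0.4523, -0.1519] -26.2 0.34
    side [0.4505, -0.156] -20.0 0.48
round_well top 0.62 [207.0, 206.0, 36.0, 33.0] 962
round_well side 0.67 [192.0, 340.0, 63.0, 51.0] 1871
   both [0.5814, 0.3228] yaw -82.8 iou 0.94
    top [0.5824, 0.3239] -82.3 0.9
[... 395 characters left out ...]
sses_stand top 0.92 [450.0, 203.0, 60.0, 35.0] 1515
glasses_stand side 0.79 [353.0, 156.0, 53.0, 44.0] 1113
   both [0.5885, -0.3097] yaw -5.1 iou 0.91
    top [0.5888, -0.3088] -5.2 0.92
    side [0.5892, -0.3104] -3.5 0.9
jar_center top 0.55 [336.0, 254.0, 20.0, 21.0] 297
jar_center side 0.91 [346.0, 253.0, 24.0, 26.0] 472
   both [0.4461, -0.0103] yaw 1.6 iou 0.84
    top [0.4465, -0.01] 1.1 0.88
    side [0.445, -0.0138] 11.5 0.81
spoon_rest top 0.93 [326.0, 186.0, 30.0, 46.0] 799
spoon_rest side 0.63 [275.0, 230.0, 41.0, 25.0] 782
   both [0.6088, 0.0106] yaw 6.9 iou 0.75
    top [0.6094, 0.0129] 3.2 0.82
    side [0.6133, 0.0027] 22.7 0.7
2.5
real	1m46.444s
user	0m48.147s
sys	0m50.898s
```

View pics/fit_top.png

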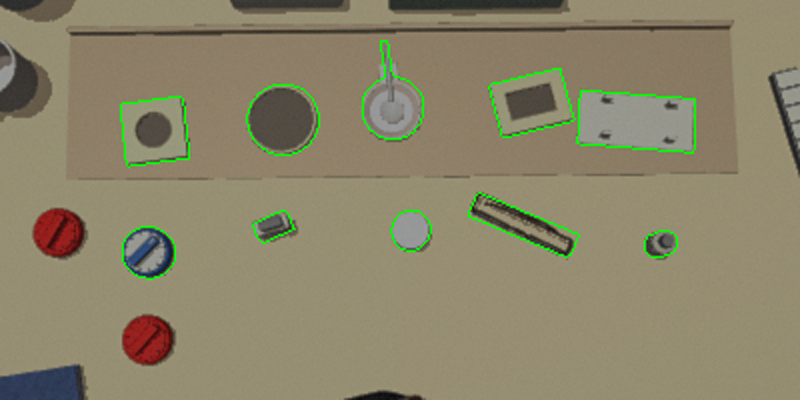

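View pics/fit_side.png

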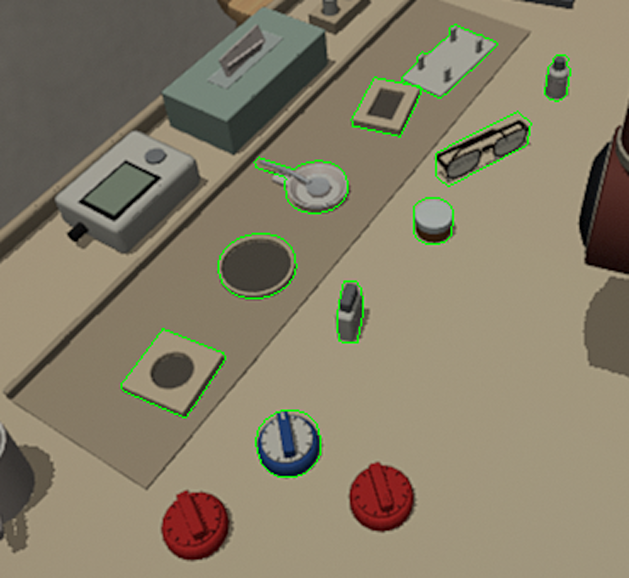

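```bash
python3 - <<'E'
from fit import *
im=ctrl.get_image("top")[:,:,::-1]; s=ctrl.get_image("side")[:,:,::-1]
a=cv2.resize(im[235:285,140:290],(750,250),interpolation=cv2.INTER_CUBIC)
b=cv2.resize(s[270:410,220:340],(360,420),interpolation=cv2.INTER_CUBIC)[:300]
c=cv2.resize(s[135:235,330:450],(360,300),interpolation=cv2.INTER_CUBIC)
out=np.zeros((560,760,3),np.uint8); out[:250,:750]=a; out[255:555,:360]=b; out[255:555,380:740]=c
cv2.imwrite("pics/crop1.png",out)
o=ctrl.get_obs(); m=R.from_rotvec(o["tool_rot"]).as_matrix(); print(fmt(m,3))
# flat bottle yaw by each camera scan
import json
ms={}
E
```

```text
[[0.0, 0.346, -0.938], [-0.0, -0.938, -0.346], [-1.0, 0.0, -0.0]]
```

View pics/crop1.png

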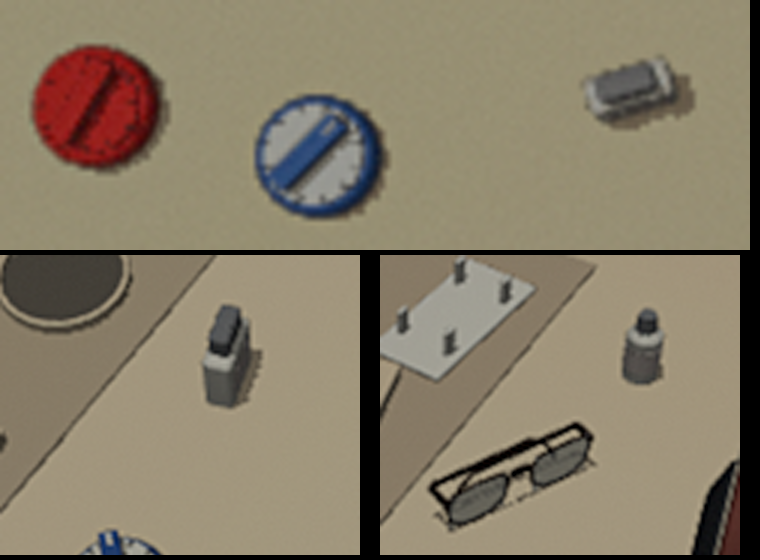

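The blue timer is at about (204,266) in the top view and is the one meant; the red ones at (159,256) and (203,310) have the same shape but the wrong colour. Its bar runs up and to the right, so its yaw is about -43°. The silhouette fit can't see the bar, so I'll measure that yaw and the flat cap's yaw from colour.

```bash
cat > yaw.py <<'E'
from fit import *
def pts2yaw(n,mask,z,long='x'):
    v,u=np.nonzero(mask); P=np.array([at_z(n,(a,b),z)[:2] for a,b in zip(u,v)]); c=P.mean(0)
    w,V=np.linalg.eigh(np.cov((P-c).T)); d=V[:,1]; a=np.degrees(np.arctan2(d[1],d[0])); 
    if long=='y': a-=90
    return (a+90)%180-90,c,len(P),np.sqrt(w[::-1])
E
python3 - <<'E'
from yaw import *
yy,xx=np.mgrid[:480,:640]
for n,tc,fc in(("top",[.4218,.3272,.042],[.4523,.1656,.064]),("side",[.4218,.3272,.042],[.4523,.1656,.064])):
    im=np.mean([ctrl.get_image(n).astype(float) for _ in range(2)],0)
    uv=proj(n,[tc])[0]; r,g,b=im[...,0],im[...,1],im[...,2]
    D=render("timer_center",n,[.4218,.3272,-.75])*0
    hull=proj(n,cyl(23*m,0,0)+[.4218,.3272,.026]); cv2.fillConvexPoly(D,np.round(cv2.convexHull(hull.astype(np.float32))).astype(np.int32).reshape(-1,2),1)
    mask=(b>1.5*r)&(D>0)
    a,c,k,w=pts2yaw(n,mask,.042); print(n,"bar yaw",round(a,1),fmt(c),k,fmt(w*1e3,1))
    hull=np.vstack([proj(n,q@R.from_euler('z',.28).as_matrix().T+[.4523,.1656,0]) for q in M["flat_bottle_center"][0][1:]])
    D*=0; cv2.fillConvexPoly(D,np.round(cv2.convexHull(hull.astype(np.float32))).astype(np.int32).reshape(-1,2),1)
    D=cv2.dilate(D,np.ones((3,3)))
    lum=im.mean(2); sat=im.max(2)-im.min(2)
    u,v=proj(n,[fc])[0].astype(int); 
    mask=(D>0)&(sat<18)&(lum<105)
    a,c,k,w=pts2yaw(n,mask,.064,'y'); print(n,"cap yaw",round(a,1),fmt(c),k,fmt(w*1e3,1))
    if n=="top":
        print(lum[v-8:v+9,u-12:u+13].astype(int)); print(sat[v-8:v+9,u-12:u+13].astype(int))
E
```

```text
top bar yaw -44.5 [0.4211, 0.3281] 78 [11.9, 3.7]
top cap yaw 7.9 [0.4494, 0.164] 103 [9.0, 6.0]
[[136 135 137 135 136 134 136 137 136 136 137 136 135 136 136 135 136 136
  136 134 135 135 135 136 137]
 [135 135 136 135 136 136 135 135 136 137 137 135 135 136 135 134 135 136
  137 137 133 137 136 135 135]
 [135 135 135 134 136 137 136 137 136 136 135 136 135 135 137 137 135 135
  136 135 134 136 136 135 136]
 [136 136 137 136 135 135 135 136 137 135 135 136 136 136 137 134 132 135
  134 118 111 131 136 137 135]
 [135 137 135 136 137 136 137 135 136 136 137 137 132 133 131 110  91 104
  128 138 128 112 135 136 136]
 [134 135 137 135 137 135 137 135 133 132 132 129  93  95  94  88  85  80
   92 143 132  86 128 136 137]
 [136 134 136 134 136 133 135 131 107  87  94  91  82  88  90  90  93  87
   69 139 145 106  96 129 134]
 [135 136 135 137 132 117 117 102  90  85  91  91  91  93  93  94  93  95
   69 102 145 124  67  89  94]
 [135 137 136 133 116 128 120  92  90  91  92  94  93  95  95  96  95  97
   73  77 142 131  69  83  86]
 [134 135 136 134 119 139 145  97  93  92  94  95  95  93 
[... 1546 characters left out ...]
  2  2  2  2  2  7 11 15  9 17
  28]
 [36 37 35 36 32 10  5  3  1  2  2  2  1  1  3  3  4  4  8  9 12 13  8 17
  28]
 [36 35 36 37 36 16  8  4  2  2  1  0  3  4  5  7 10 10 12 10  6  8  5 16
  29]
 [35 37 35 36 35 24 15  6  5  7  4  6  7 10  9 10  6  6 10  7  9 11 12 23
  28]
 [35 36 36 35 35 24 16  7 13 15 12  9  8  7  8  7  8  9 12 18 20 28 27 29
  29]
 [36 36 36 35 36 34 22 13 11  8  7  7  7  9 10 13 19 20 29 28 29 30 30 30
  30]
 [36 35 36 36 36 37 34 20 10  7  9 11 16 19 24 28 29 30 31 30 31 35 34 31
  35]
 [35 36 36 36 37 35 36 33 24 21 20 26 29 29 29 29 30 30 34 35 36 36 35 35
  36]]
side bar yaw -44.8 [0.4156, 0.3341] 151 [12.8, 3.2]
side cap yaw 25.8 [0.4459, 0.1722] 160 [10.2, 5.5]
```

```bash
python3 - <<'E'
from yaw import *
im=np.mean([ctrl.get_image("top").astype(float) for _ in range(2)],0)
lum=im.mean(2); sat=im.max(2)-im.min(2)
u,v=proj("top",[[.4523,.1656,.064]])[0].astype(int)
mk=np.zeros((480,640),np.uint8); mk[v-6:v+6,u-6:u+9]=1
mk=((mk>0)&(lum>78)&(lum<100)&(sat<7)).astype(np.uint8)
k,l,st,ce=cv2.connectedComponentsWithStats(mk,connectivity=4); b=1+np.argmax(st[1:,4]); mk=l==b
a,c,k,w=pts2yaw("top",mk,.064,'y'); print("cap yaw",round(a,1),fmt(c),k,fmt(w*1e3,1)); print(mk[v-6:v+7,u-8:u+10].astype(int))
p=cv2.minAreaRect(np.array([at_z("top",(x,y),.064)[:2]*1000 for y,x in zip(*np.nonzero(mk))],np.float32)); print(p)
def jaw(th):  # current tool
    pass
E
```

```text
cap yaw 19.6 [0.4525, 0.1669] 50 [8.2, 3.3]
[[0 0 0 0 0 0 0 0 0 0 0 0 0 0 0 0 0 0]
 [0 0 0 0 0 0 0 0 0 0 0 0 0 0 0 0 0 0]
 [0 0 0 0 0 0 0 0 0 0 0 0 0 0 0 0 0 0]
 [0 0 0 0 0 0 0 0 0 0 0 1 1 1 1 0 0 0]
 [0 0 0 0 0 0 0 0 1 1 1 1 1 1 0 0 0 0]
 [0 0 0 0 1 1 1 1 1 1 1 1 1 1 0 0 0 0]
 [0 0 0 1 1 1 1 1 1 1 1 1 1 1 0 0 0 0]
 [0 0 0 1 1 1 1 1 1 1 1 1 1 0 0 0 0 0]
 [0 0 0 0 1 1 1 1 1 1 0 0 0 0 0 0 0 0]
 [0 0 0 0 1 1 0 0 0 0 0 0 0 0 0 0 0 0]
 [0 0 0 0 1 0 0 0 0 0 0 0 0 0 0 0 0 0]
 [0 0 0 0 0 0 0 0 0 0 0 0 0 0 0 0 0 0]
 [0 0 0 0 0 0 0 0 0 0 0 0 0 0 0 0 0 0]]
((453.0675048828125, 165.80477905273438), (11.738214492797852, 29.20425796508789), 20.1601619720459)
```

```bash
cat > go.py <<'E'
import sys
from h import *
def go(x,y,z,jaw=None):
    o=ctrl.get_obs(); m=R.from_rotvec(o["tool_rot"]).as_matrix(); p=o["tool_pos"]
    cur=np.degrees(np.arctan2(m[1,1],m[0,1])); turn=0
    if jaw is not None:
        turn=-((jaw-cur+90)%180-90)
    m2=m@R.from_rotvec([np.radians(turn),0,0]).as_matrix()
    d=m2.T@(np.array([x,y,z])-p)
    print("t",round(o["t"],2),"pos",fmt(p),"jaw",round(cur,1),"tilt",round(np.degrees(np.arccos(-m[2,0])),2),"q6",round(o["q"][5],2),"open",round(o["opening"],4),"F",fmt(o["contact_force"],1))
    print("turn ax",round(turn,1),"then shift mm",fmt(d*1000,1))
a=[float(v) for v in sys.argv[1:]]
go(*a)
E
python3 go.py .425 -.3285 .231
```

```text
t 2.9 pos [0.216, -0.5865, 0.2313] jaw -69.8 tilt 0.0 q6 -0.12 open 0.0849 F [-0.2, -0.4, 0.7]
turn ax 0 then shift mm [0.3, -169.9, -285.3]
```

```bash
python3 -m handwheel '[[0.07,[0,-17,-28.5],[0,0,0]],[0.07,[0,-17,-28.5],[0,0,0]]]' 60; python3 go.py .425 -.3285 .231
```

```text
t: 3.07
tool_pos: [0.2678, -0.5219, 0.2311]
tool_rot: [2.032, 0.358, -2.032]
contact_force: [1.4, 0.2, 0.3]
opening: 0.0703
t 3.07 pos [0.2678, -0.5219, 0.2311] jaw -70.0 tilt 0.01 q6 -0.0 open 0.0703 F [1.4, 0.2, 0.3]
turn ax 0 then shift mm [0.1, -128.0, -213.9]
```

That shift should have been in metres, not mm. Each row was limited to 41.7 mm and went in the intended direction, so no harm was done. I'll use metres from here on.

```bash
python3 -m handwheel '[[0.07,[0,-0.016,-0.027],[0,0,0]],[0.07,[0,-0.016,-0.027],[0,0,0]],[0.07,[0,-0.016,-0.027],[0,0,0]],[0.07,[0,-0.016,-0.027],[0,0,0]],[0.07,[0,-0.016,-0.027],[0,0,0]],[0.07,[0,-0.016,-0.027],[0,0,0]],[0.07,[0,-0.016,-0.027],[0,0,0]],[0.07,[0,-0.016,-0.025],[0,0,0]],[0.07,[0,0,0],[0,0,0]]]' 60; python3 go.py .425 -.3285 .016
```

```text
t: 3.82
tool_pos: [0.4273, -0.3241, 0.2315]
tool_rot: [2.029, 0.368, -2.025]
contact_force: [-0.0, 0.1, 0.8]
opening: 0.0701
t 3.82 pos [0.4273, -0.3241, 0.2315] jaw -69.5 tilt 0.12 q6 0.42 open 0.0701 F [-0.0, 0.1, 0.8]
turn ax 0 then shift mm [215.5, 3.5, 4.1]
```

```bash
python3 -m handwheel '[[0.07,[0.02,0.0035,0.004],[0,0,0]],[0.07,[0.03,0,0],[0,0,0]],[0.07,[0.03,0,0],[0,0,0]],[0.07,[0.03,0,0],[0,0,0]],[0.07,[0.03,0,0],[0,0,0]],[0.07,[0,0,0],[0,0,0]]]' 60; python3 go.py .425 -.3285 .016
python3 - <<'E'
from h import *
for n in("top","side"):
    im=ctrl.get_image(n)[:,:,::-1]; u,v=proj(n,[[.425,-.3285,.05]])[0].astype(int)
    cv2.imwrite(f"pics/g1{n}.png",cv2.resize(im[max(0,v-70):v+70,u-80:u+80],None,fx=3,fy=3,interpolation=2))
E
```

```text
t: 4.32
tool_pos: [0.4186, -0.3291, 0.0844]
tool_rot: [2.026, 0.373, -2.041]
contact_force: [-0.9, 1.0, -1.2]
opening: 0.07
t 4.32 pos [0.4186, -0.3291, 0.0844] jaw -69.8 tilt 0.71 q6 0.41 open 0.07 F [-0.9, 1.0, -1.2]
turn ax 0 then shift mm [68.4, 2.4, -6.5]
```

View pics/g1side.png

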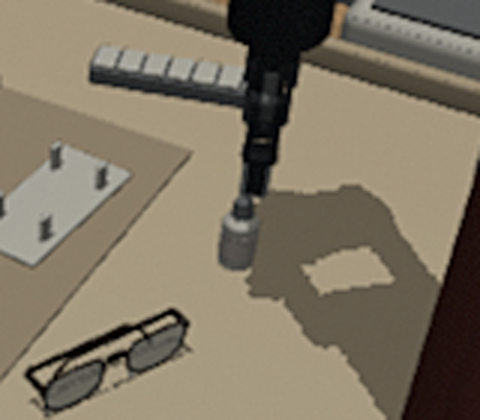

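View pics/g1top.png

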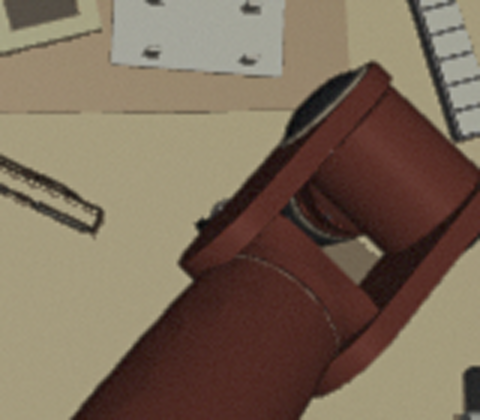

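The gripper hangs above the bottle with about a 6 mm lag or tilt in x. I'll let it settle and check again.

```bash
python3 -m handwheel '[[0.07,[0,0,0],[0,0,0]],[0.07,[0,0,0],[0,0,0]]]' 60; python3 go.py .425 -.3285 .016
```

```text
t: 4.58
tool_pos: [0.4237, -0.3339, 0.0943]
tool_rot: [2.031, 0.357, -2.025]
contact_force: [-0.2, -0.2, 0.2]
opening: 0.0699
t 4.58 pos [0.4237, -0.3339, 0.0943] jaw -69.8 tilt 0.28 q6 0.41 open 0.0699 F [-0.2, -0.2, 0.2]
turn ax 0 then shift mm [78.3, -5.0, -2.9]
```

```bash
for i in 1 2 3; do python3 -m handwheel '[[0.07,[0,0,0],[0,0,0]]]' 60 | sed -n 2p; done; python3 go.py .425 -.3285 .016
```

```text
tool_pos: [0.4236, -0.3336, 0.094]
tool_pos: [0.4233, -0.3332, 0.0933]
tool_pos: [0.4229, -0.3328, 0.0925]
t 4.83 pos [0.4229, -0.3328, 0.0925] jaw -69.8 tilt 0.12 q6 0.41 open 0.0698 F [0.2, -0.8, 0.3]
turn ax 0 then shift mm [76.5, -3.5, -3.4]
```

```bash
python3 -m handwheel '[[0.07,[0.01,-0.003,-0.003],[0,0,0]],[0.07,[0.02,0,0],[0,0,0]],[0.07,[0.02,0,0],[0,0,0]],[0.07,[0.015,0,0],[0,0,0]],[0.07,[0.01,0,0],[0,0,0]],[0.07,[0,0,0],[0,0,0]],[0.07,[0,0,0],[0,0,0]],[0.07,[0,0,0],[0,0,0]]]' 60; python3 go.py .425 -.3285 .016
```

```text
t: 5.5
tool_pos: [0.4248, -0.3289, 0.0172]
tool_rot: [2.03, 0.361, -2.028]
contact_force: [0.2, -0.4, -0.5]
opening: 0.0702
t 5.5 pos [0.4248, -0.3289, 0.0172] jaw -69.8 tilt 0.08 q6 0.42 open 0.0702 F [0.2, -0.4, -0.5]
turn ax 0 then shift mm [1.2, -0.3, -0.4]
```

Everything is on target, so I'm closing the gripper.

```bash
python3 -m handwheel '[[0.024,[0,0,0],[0,0,0]],[0.024,[0,0,0],[0,0,0]],[0.024,[0,0,0],[0,0,0]],[0.024,[0,0,0],[0,0,0]],[0.024,[0,0,0],[0,0,0]],[0.024,[0,0,0],[0,0,0]]]' 30; python3 - <<'E'
from h import *
im=ctrl.get_image("side")[:,:,::-1]; u,v=proj("side",[[.425,-.3285,.05]])[0].astype(int)
cv2.imwrite("pics/g2.png",cv2.resize(im[v-60:v+60,u-80:u+80],None,fx=4,fy=4,interpolation=2))
E
```

```text
t: 6.0
tool_pos: [0.4248, -0.329, 0.0173]
tool_rot: [2.03, 0.36, -2.028]
contact_force: [-0.3, 0.2, 5.6]
opening: 0.029
```

View pics/g2.png

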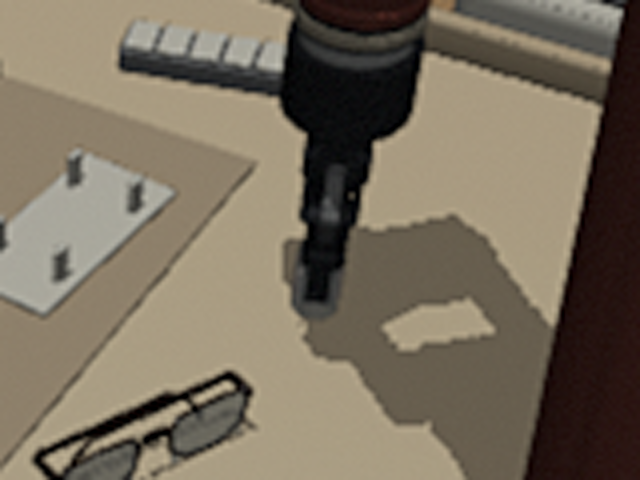

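```bash
python3 -m handwheel '[[0.024,[-0.008,0,0],[0,0,0]],[0.024,[-0.016,0,0],[0,0,0]],[0.024,[-0.02,0,0],[0,0,0]],[0.024,[-0.02,0,0],[0,0,0]],[0.024,[-0.02,0,0],[0,0,0]],[0.024,[-0.016,0,0],[0,0,0]],[0.024,[-0.008,0,0],[0,0,0]],[0.024,[0,0,0],[0,0,0]]]'; python3 go.py .5815 .323 .125
python3 - <<'E'
from h import *
im=ctrl.get_image("side")[:,:,::-1]; u,v=proj("side",[[.425,-.3285,.15]])[0].astype(int)
cv2.imwrite("pics/g3.png",cv2.resize(im[max(0,v-60):v+70,u-80:u+80],None,fx=4,fy=4,interpolation=2))
E
```

```text
t: 6.72
tool_pos: [0.4251, -0.3293, 0.1266]
tool_rot: [2.03, 0.358, -2.026]
contact_force: [-0.0, 0.5, -0.3]
opening: 0.029
t 6.72 pos [0.4251, -0.3293, 0.1266] jaw -69.8 tilt 0.23 q6 0.42 open 0.029 F [-0.0, 0.5, -0.3]
turn ax 0 then shift mm [0.2, -558.1, -372.2]
```

View pics/g3.png

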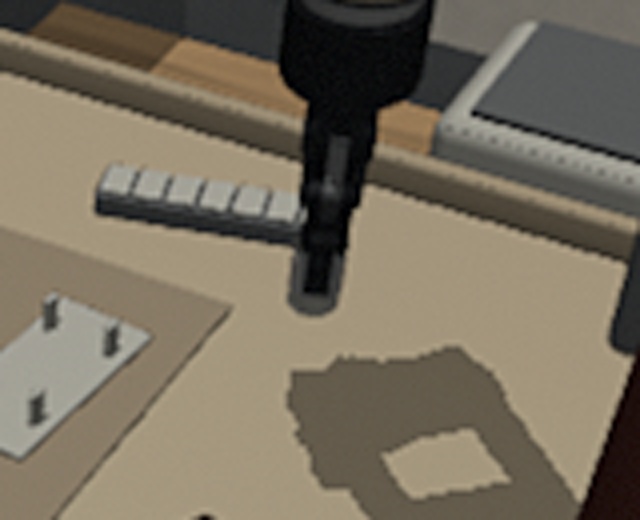

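```bash
python3 -m handwheel '[[0.024,[0,-0.01,-0.0067],[0,0,0]],[0.024,[0,-0.02,-0.0133],[0,0,0]],[0.024,[0,-0.027,-0.018],[0,0,0]],[0.024,[0,-0.027,-0.018],[0,0,0]],[0.024,[0,-0.027,-0.018],[0,0,0]],[0.024,[0,-0.027,-0.018],[0,0,0]],[0.024,[0,-0.027,-0.018],[0,0,0]],[0.024,[0,-0.027,-0.018],[0,0,0]],[0.024,[0,-0.027,-0.018],[0,0,0]],[0.024,[0,-0.027,-0.018],[0,0,0]]]'; python3 go.py .5815 .323 .125
```

```text
t: 7.6
tool_pos: [0.4917, -0.0383, 0.1223]
tool_rot: [2.027, 0.364, -2.033]
contact_force: [0.3, -0.6, -0.6]
opening: 0.0288
t 7.6 pos [0.4917, -0.0383, 0.1223] jaw -69.8 tilt 0.2 q6 0.99 open 0.0288 F [0.3, -0.6, -0.6]
turn ax 0 then shift mm [-2.6, -308.0, -209.2]
```

```bash
python3 -m handwheel '[[0.024,[0,-0.027,-0.018],[0,0,0]],[0.024,[0,-0.027,-0.018],[0,0,0]],[0.024,[0,-0.027,-0.018],[0,0,0]],[0.024,[0,-0.027,-0.018],[0,0,0]],[0.024,[0,-0.027,-0.018],[0,0,0]],[0.024,[0,-0.027,-0.018],[0,0,0]],[0.024,[0,-0.027,-0.018],[0,0,0]],[0.024,[0,-0.027,-0.018],[0,0,0]],[0.024,[0,-0.027,-0.018],[0,0,0]],[0.024,[0,-0.027,-0.018],[0,0,0]]]'; python3 go.py .5815 .323 .125
```

```text
t: 8.43
tool_pos: [0.5669, 0.2765, 0.1219]
tool_rot: [2.025, 0.362, -2.033]
contact_force: [1.5, -1.2, 0.6]
opening: 0.0286
t 8.43 pos [0.5669, 0.2765, 0.1219] jaw -69.8 tilt 0.23 q6 1.55 open 0.0286 F [1.5, -1.2, 0.6]
turn ax 0 then shift mm [-3.3, -38.5, -29.8]
```

```bash
python3 -m handwheel '[[0.024,[0,-0.018,-0.012],[0,0,0]],[0.024,[0,-0.012,-0.008],[0,0,0]],[0.024,[0,-0.005,-0.004],[0,0,0]],[0.024,[0,0,0],[0,0,0]],[0.024,[0,0,0],[0,0,0]],[0.024,[0,0,0],[0,0,0]],[0.024,[0,0,0],[0,0,0]]]'; python3 go.py .5815 .323 .0243
```

```text
t: 9.02
tool_pos: [0.5791, 0.3145, 0.1242]
tool_rot: [2.03, 0.36, -2.031]
contact_force: [-0.3, -0.2, -0.1]
opening: 0.029
t 9.02 pos [0.5791, 0.3145, 0.1242] jaw -69.9 tilt 0.03 q6 1.6 open 0.029 F [-0.3, -0.2, -0.1]
turn ax 0 then shift mm [99.9, -7.1, -5.2]
```

```bash
python3 -m handwheel '[[0.024,[0.005,-0.007,-0.005],[0,0,0]],[0.024,[0.015,0,0],[0,0,0]],[0.024,[0.02,0,0],[0,0,0]],[0.024,[0.015,0,0],[0,0,0]],[0.024,[0.01,0,0],[0,0,0]],[0.024,[0,0,0],[0,0,0]],[0.024,[0,0,0],[0,0,0]],[0.024,[0,0,0],[0,0,0]]]'; python3 go.py .5815 .323 .0243
python3 - <<'E'
from h import *
o=ctrl.get_obs();p=o["tool_pos"]
for n in("side",):
    im=ctrl.get_image(n)[:,:,::-1].copy(); u,v=proj(n,[[.5815,.323,.03]])[0].astype(int)
    cv2.imwrite(f"pics/g4{n}.png",cv2.resize(im[v-70:v+50,u-80:u+80],None,fx=4,fy=4,interpolation=2))
E
```

```text
t: 9.68
tool_pos: [0.582, 0.3243, 0.06]
tool_rot: [2.031, 0.362, -2.028]
contact_force: [0.9, 0.2, 0.3]
opening: 0.0287
t 9.68 pos [0.582, 0.3243, 0.06] jaw -69.8 tilt 0.07 q6 1.61 open 0.0287 F [0.9, 0.2, 0.3]
turn ax 0 then shift mm [35.7, 1.0, 0.9]
```

View pics/g4side.png

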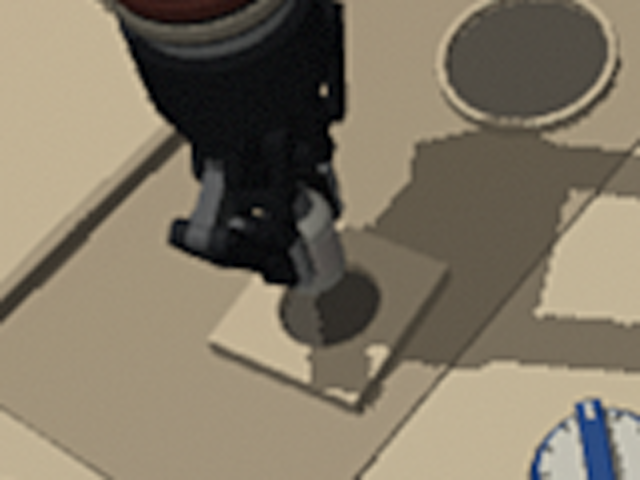

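```bash
python3 -m handwheel '[[0.024,[0.01,0.001,0.001],[0,0,0]],[0.024,[0.012,0,0],[0,0,0]],[0.024,[0.008,0,0],[0,0,0]],[0.024,[0.003,0,0],[0,0,0]],[0.024,[0,0,0],[0,0,0]],[0.024,[0,0,0],[0,0,0]],[0.024,[0,0,0],[0,0,0]]]'; python3 go.py .5815 .323 .0243
```

```text
t: 10.32
tool_pos: [0.5807, 0.3228, 0.0259]
tool_rot: [2.029, 0.362, -2.03]
contact_force: [0.2, 0.3, -0.3]
opening: 0.0288
t 10.32 pos [0.5807, 0.3228, 0.0259] jaw -69.8 tilt 0.02 q6 1.61 open 0.0288 F [0.2, 0.3, -0.3]
turn ax 0 then shift mm [1.6, 0.0, -0.9]
```

```bash
python3 -m handwheel '[[0.024,[0.001,0,0],[0,0,0]],[0.024,[0.001,0,0],[0,0,0]],[0.024,[0,0,0],[0,0,0]]]';python3 -m handwheel '[[0.024,[0.0005,0,0],[0,0,0]],[0.024,[0,0,0],[0,0,0]]]'
```

```text
t: 10.57
tool_pos: [0.5809, 0.3229, 0.0244]
tool_rot: [2.03, 0.362, -2.029]
contact_force: [0.1, -0.2, -1.0]
opening: 0.0287
t: 10.73
tool_pos: [0.581, 0.3228, 0.0244]
tool_rot: [2.03, 0.362, -2.029]
contact_force: [-1.0, -1.0, 2.5]
opening: 0.0287
```

```bash
python3 -m handwheel '[[0.034,[0,0,0],[0,0,0]],[0.045,[0,0,0],[0,0,0]],[0.06,[0,0,0],[0,0,0]],[0.07,[0,0,0],[0,0,0]],[0.07,[0,0,0],[0,0,0]],[0.07,[-0.01,0,0],[0,0,0]],[0.07,[-0.02,0,0],[0,0,0]],[0.07,[-0.03,0,0],[0,0,0]],[0.07,[-0.03,0,0],[0,0,0]],[0.07,[-0.03,0,0],[0,0,0]]]'; python3 go.py .4525 .166 .145 19
python3 - <<'E'
from h import *
for n in("side","top"):
    im=ctrl.get_image(n)[:,:,::-1].copy(); u,v=proj(n,[[.5815,.323,.03]])[0].astype(int)
    cv2.imwrite(f"pics/g5{n}.png",cv2.resize(im[v-60:v+60,u-80:u+80],None,fx=4,fy=4,interpolation=2))
E
```

```text
t: 11.57
tool_pos: [0.5806, 0.3227, 0.1456]
tool_rot: [2.029, 0.362, -2.029]
contact_force: [-0.2, 0.2, 0.5]
opening: 0.0702
t 11.57 pos [0.5806, 0.3227, 0.1456] jaw -69.8 tilt 0.0 q6 1.61 open 0.0702 F [-0.2, 0.2, 0.5]
turn ax -88.8 then shift mm [0.6, -172.1, 106.4]
```

View pics/g5side.png

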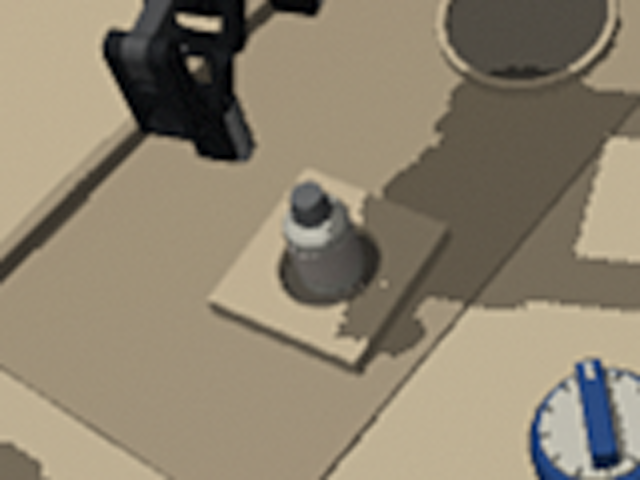

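The side view shows the round bottle standing upright in the round well, at about (325,250) in the crop. Next is the flat bottle.

```bash
python3 -m handwheel '[[0.06,[0,0,0],[-7,0,0]],[0.06,[0,0,0],[-7,0,0]],[0.06,[0,0,0],[-7,0,0]],[0.06,[0,0,0],[-7,0,0]],[0.06,[0,0,0],[-7,0,0]],[0.06,[0,0,0],[-7,0,0]],[0.06,[0,0,0],[-7,0,0]],[0.06,[0,0,0],[-7,0,0]],[0.06,[0,0,0],[-7,0,0]],[0.06,[0,0,0],[-7,0,0]]]' >/dev/null; python3 -m handwheel '[[0.06,[0,0,0],[-7,0,0]],[0.06,[0,0,0],[-7,0,0]],[0.06,[0,0,0],[-4.8,0,0]],[0.06,[0,0,0],[0,0,0]],[0.06,[0,0,0],[0,0,0]]]'; python3 go.py .4525 .166 .145 19
```

```text
t: 12.92
tool_pos: [0.5807, 0.3227, 0.1438]
tool_rot: [0.963, 1.347, -0.963]
contact_force: [0.4, 0.4, -0.2]
opening: 0.0601
t 12.92 pos [0.5807, 0.3227, 0.1438] jaw 18.9 tilt 0.01 q6 0.07 open 0.0601 F [0.4, 0.4, -0.2]
turn ax -0.1 then shift mm [-1.2, -172.3, 106.4]
```

```bash
python3 -m handwheel '[[0.06,[0,-0.012,0.0074],[0,0,0]],[0.06,[0,-0.025,0.0154],[0,0,0]],[0.06,[0,-0.03,0.0186],[0,0,0]],[0.06,[0,-0.03,0.0186],[0,0,0]],[0.06,[0,-0.03,0.0186],[0,0,0]],[0.06,[0,-0.025,0.0154],[0,0,0]],[0.06,[0.012,-0.014,0.0086],[0,0,0]],[0.06,[0.02,-0.006,0.004],[0,0,0]],[0.06,[0.015,0,0],[0,0,0]],[0.06,[0,0,0],[0,0,0]]]'; python3 -m handwheel '[[0.06,[0,0,0],[0,0,0]],[0.06,[0,0,0],[0,0,0]],[0.06,[0,0,0],[0,0,0]]]'; python3 go.py .4525 .166 .017 19
```

```text
t: 13.75
tool_pos: [0.4502, 0.165, 0.0936]
tool_rot: [0.96, 1.351, -0.967]
contact_force: [-0.2, 0.6, -0.2]
opening: 0.0599
t: 14.0
tool_pos: [0.4541, 0.1664, 0.0983]
tool_rot: [0.963, 1.346, -0.96]
contact_force: [-0.3, -0.2, 0.3]
opening: 0.0602
t 14.0 pos [0.4541, 0.1664, 0.0983] jaw 19.0 tilt 0.14 q6 -0.13 open 0.0602 F [-0.3, -0.2, 0.3]
turn ax 0.0 then shift mm [81.3, -1.8, -0.2]
```

```bash
python3 -m handwheel '[[0.06,[0.01,0,0],[0,0,0]],[0.06,[0.018,0,0],[0,0,0]],[0.06,[0.018,0,0],[0,0,0]],[0.06,[0.016,0,0],[0,0,0]],[0.06,[0.012,0,0],[0,0,0]],[0.06,[0.004,0,0],[0,0,0]],[0.06,[0,0,0],[0,0,0]],[0.06,[0,0,0],[0,0,0]],[0.06,[0,0,0],[0,0,0]]]';  python3 go.py .4525 .166 .017 19
python3 - <<'E'
from h import *
for n in("side",):
    im=ctrl.get_image(n)[:,:,::-1].copy(); u,v=proj(n,[[.4525,.166,.03]])[0].astype(int)
    cv2.imwrite(f"pics/g6{n}.png",cv2.resize(im[v-60:v+60,u-80:u+80],None,fx=4,fy=4,interpolation=2))
E
```

```text
t: 14.75
tool_pos: [0.454, 0.1662, 0.0199]
tool_rot: [0.962, 1.347, -0.96]
contact_force: [-0.7, -0.7, 0.0]
opening: 0.0603
t 14.75 pos [0.454, 0.1662, 0.0199] jaw 19.0 tilt 0.12 q6 -0.14 open 0.0603 F [-0.7, -0.7, 0.0]
turn ax 0.0 then shift mm [2.9, -1.5, -0.3]
```

View pics/g6side.png

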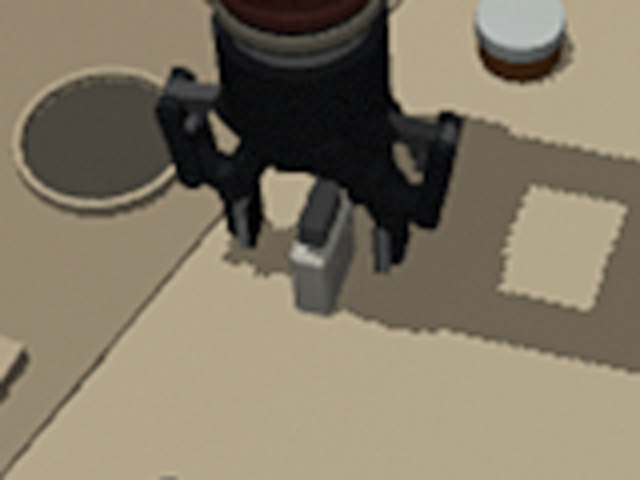

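```bash
python3 -m handwheel '[[0.03,[0.002,-0.001,0],[0,0,0]],[0.014,[0,0,0],[0,0,0]],[0.014,[0,0,0],[0,0,0]],[0.014,[0,0,0],[0,0,0]],[0.014,[0,0,0],[0,0,0]],[0.014,[0,0,0],[0,0,0]],[0.014,[0,0,0],[0,0,0]]]' 30;  python3 go.py .4525 .166 .017 19
python3 - <<'E'
from h import *
for n in("side",):
    im=ctrl.get_image(n)[:,:,::-1].copy(); u,v=proj(n,[[.4525,.166,.03]])[0].astype(int)
    cv2.imwrite(f"pics/g7{n}.png",cv2.resize(im[v-60:v+60,u-80:u+80],None,fx=4,fy=4,interpolation=2))
E
```

```text
t: 15.38
tool_pos: [0.4523, 0.1657, 0.0171]
tool_rot: [0.962, 1.348, -0.961]
contact_force: [-0.1, -0.3, 1.3]
opening: 0.0197
t 15.38 pos [0.4523, 0.1657, 0.0171] jaw 19.0 tilt 0.03 q6 -0.14 open 0.0197 F [-0.1, -0.3, 1.3]
turn ax 0.0 then shift mm [0.1, 0.3, -0.2]
```

View pics/g7side.png

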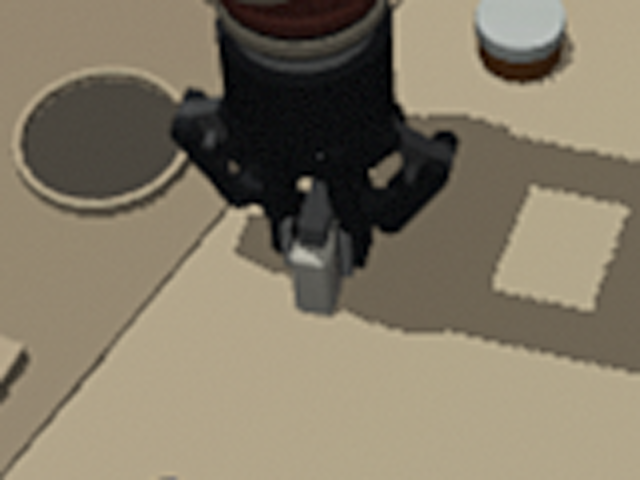

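```bash
python3 -m handwheel '[[0.014,[-0.008,0,0],[0,0,0]],[0.014,[-0.016,0,0],[0,0,0]],[0.014,[-0.02,0,0],[0,0,0]],[0.014,[-0.02,0,0],[0,0,0]],[0.014,[-0.02,0,0],[0,0,0]],[0.014,[-0.016,0,0],[0,0,0]],[0.014,[-0.008,0,0],[0,0,0]],[0.014,[0,0,0],[3,0,0]],[0.014,[0,0,0],[3,0,0]],[0.014,[0,0,0],[0,0,0]]]'; python3 go.py .614 -.1712 .125 13.2
```

```text
t: 16.27
tool_pos: [0.4517, 0.1655, 0.1246]
tool_rot: [1.041, 1.308, -1.041]
contact_force: [0.4, -0.5, -0.6]
opening: 0.0195
t 16.27 pos [0.4517, 0.1655, 0.1246] jaw 13.0 tilt 0.03 q6 -0.03 open 0.0195 F [0.4, -0.5, -0.6]
turn ax -0.2 then shift mm [-0.4, 81.2, 364.9]
```

```bash
python3 -m handwheel '[[0.014,[0,0.0022,0.01],[0,0,0]],[0.014,[0,0.0045,0.02],[0,0,0]],[0.014,[0,0.0067,0.03],[0,0,0]],[0.014,[0,0.0067,0.03],[0,0,0]],[0.014,[0,0.0067,0.03],[0,0,0]],[0.014,[0,0.0067,0.03],[0,0,0]],[0.014,[0,0.0067,0.03],[0,0,0]],[0.014,[0,0.0067,0.03],[0,0,0]],[0.014,[0,0.0067,0.03],[0,0,0]],[0.014,[0,0.0067,0.03],[0,0,0]]]' >/dev/null; python3 -m handwheel '[[0.014,[0,0.0067,0.03],[0,0,0]],[0.014,[0,0.0067,0.03],[0,0,0]],[0.014,[0,0.0045,0.02],[0,0,0]],[0.014,[0,0.0022,0.01],[0,0,0]],[0.014,[0,0.001,0.005],[0,0,0]],[0.014,[0,0,0],[0,0,0]],[0.014,[0,0,0],[0,0,0]],[0.014,[0,0,0],[0,0,0]],[0.014,[0,0,0],[0,0,0]]]'; python3 go.py .614 -.1712 .0241 13.2
```

```text
t: 17.85
tool_pos: [0.6131, -0.1705, 0.1248]
tool_rot: [1.039, 1.309, -1.039]
contact_force: [-0.5, -0.5, -0.7]
opening: 0.0195
t 17.85 pos [0.6131, -0.1705, 0.1248] jaw 13.1 tilt 0.02 q6 -0.62 open 0.0195 F [-0.5, -0.5, -0.7]
turn ax -0.1 then shift mm [100.7, 0.7, 0.9]
```

```bash
python3 -m handwheel '[[0.014,[0.008,0.001,0.001],[0,0,0]],[0.014,[0.016,0,0],[0,0,0]],[0.014,[0.018,0,0],[0,0,0]],[0.014,[0.014,0,0],[0,0,0]],[0.014,[0.008,0,0],[0,0,0]],[0.014,[0,0,0],[0,0,0]],[0.014,[0,0,0],[0,0,0]],[0.014,[0,0,0],[0,0,0]]]'; python3 go.py .614 -.1712 .0241 13.2
python3 - <<'E'
from h import *
for n in("side","top"):
    im=ctrl.get_image(n)[:,:,::-1].copy(); u,v=proj(n,[[.614,-.171,.03]])[0].astype(int)
    cv2.imwrite(f"pics/g8{n}.png",cv2.resize(im[v-60:v+60,u-80:u+80],None,fx=4,fy=4,interpolation=2))
E
```

```text
t: 18.52
tool_pos: [0.6154, -0.1726, 0.0618]
tool_rot: [1.04, 1.307, -1.04]
contact_force: [-0.9, -0.4, 0.6]
opening: 0.0194
t 18.52 pos [0.6154, -0.1726, 0.0618] jaw 13.0 tilt 0.09 q6 -0.62 open 0.0194 F [-0.9, -0.4, 0.6]
turn ax -0.2 then shift mm [37.7, -1.1, -1.7]
```

View pics/g8side.png

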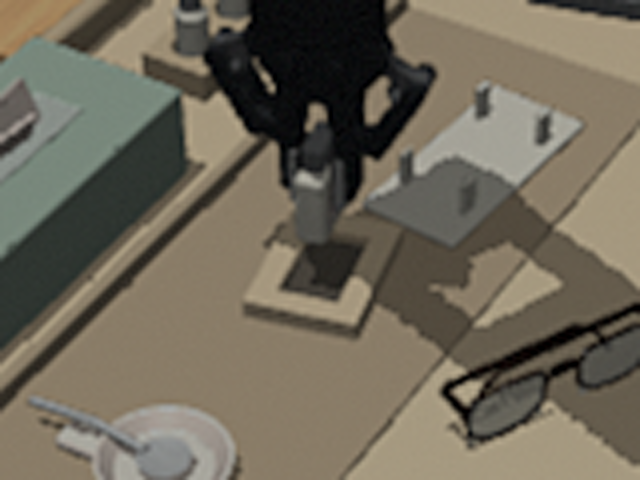

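```bash
python3 -m handwheel '[[0.014,[0.01,0,-0.0005],[0,0,0]],[0.014,[0.012,0,0],[0,0,0]],[0.014,[0.008,0,0],[0,0,0]],[0.014,[0.004,0,0],[0,0,0]],[0.014,[0,0,0],[0,0,0]],[0.014,[0,0,0],[0,0,0]],[0.014,[0,0,0],[0,0,0]]]'; python3 go.py .614 -.1712 .0241 13.2
```

```text
t: 19.2
tool_pos: [0.6146, -0.1719, 0.0266]
tool_rot: [1.04, 1.308, -1.04]
contact_force: [0.6, 0.7, 0.2]
opening: 0.0196
t 19.2 pos [0.6146, -0.1719, 0.0266] jaw 13.0 tilt 0.01 q6 -0.62 open 0.0196 F [0.6, 0.7, 0.2]
turn ax -0.2 then shift mm [2.5, -0.4, -0.9]
```

```bash
python3 -m handwheel '[[0.014,[0.001,0,0],[0,0,0]],[0.014,[0.001,0,0],[0,0,0]],[0.014,[0,0,0],[0,0,0]],[0.014,[0,0,0],[0,0,0]]]'; python3 -m handwheel '[[0.014,[0.0007,0,0],[0,0,0]],[0.014,[0,0,0],[0,0,0]],[0.014,[0,0,0],[0,0,0]]]'; python3 go.py .614 -.1712 .0241 13.2
```

```text
t: 19.53
tool_pos: [0.6145, -0.1719, 0.0248]
tool_rot: [1.04, 1.308, -1.04]
contact_force: [-0.4, -0.2, -0.0]
opening: 0.0198
t: 19.78
tool_pos: [0.6146, -0.172, 0.0242]
tool_rot: [1.04, 1.308, -1.04]
contact_force: [-0.1, -0.2, -1.0]
opening: 0.0195
t 19.78 pos [0.6146, -0.172, 0.0242] jaw 13.0 tilt 0.01 q6 -0.62 open 0.0195 F [-0.1, -0.2, -1.0]
turn ax -0.2 then shift mm [0.1, -0.4, -0.9]
```

One more small step to confirm contact by force, then release.

```bash
python3 -m handwheel '[[0.014,[0.0005,0,0],[0,0,0]],[0.014,[0,0,0],[0,0,0]]]'; python3 -m handwheel '[[0.014,[0.0005,0,0],[0,0,0]],[0.014,[0,0,0],[0,0,0]]]'
```

```text
t: 19.95
tool_pos: [0.6147, -0.172, 0.0241]
tool_rot: [1.04, 1.308, -1.04]
contact_force: [-1.3, -0.2, 2.8]
opening: 0.0196
t: 20.12
tool_pos: [0.6148, -0.172, 0.0241]
tool_rot: [1.04, 1.308, -1.04]
contact_force: [-2.7, 0.6, 5.4]
opening: 0.0198
```

In contact, with the vertical force rising. Opening the gripper.

```bash
python3 -m handwheel '[[0.024,[-0.0007,0,0],[0,0,0]],[0.035,[0,0,0],[0,0,0]],[0.045,[0,0,0],[0,0,0]],[0.06,[0,0,0],[0,0,0]],[0.06,[0,0,0],[0,0,0]],[0.06,[-0.01,0,0],[0,0,0]],[0.06,[-0.02,0,0],[0,0,0]],[0.06,[-0.03,0,0],[0,0,0]],[0.06,[-0.03,0,0],[0,0,0]],[0.06,[-0.02,0,0],[0,0,0]]]'; python3 go.py .4218 .3275 .13 45.4
python3 - <<'E'
from h import *
for n in("side","top"):
    im=ctrl.get_image(n)[:,:,::-1].copy(); u,v=proj(n,[[.614,-.171,.03]])[0].astype(int)
    cv2.imwrite(f"pics/g9{n}.png",cv2.resize(im[v-60:v+60,u-80:u+80],None,fx=4,fy=4,interpolation=2))
E
```

```text
t: 20.95
tool_pos: [0.6158, -0.1724, 0.1379]
tool_rot: [1.041, 1.304, -1.039]
contact_force: [1.3, 0.0, 1.0]
opening: 0.0605
t 20.95 pos [0.6158, -0.1724, 0.1379] jaw 13.0 tilt 0.24 q6 -0.62 open 0.0605 F [1.3, 0.0, 1.0]
turn ax -32.4 then shift mm [6.4, 219.7, -489.1]
```

View pics/g9side.png

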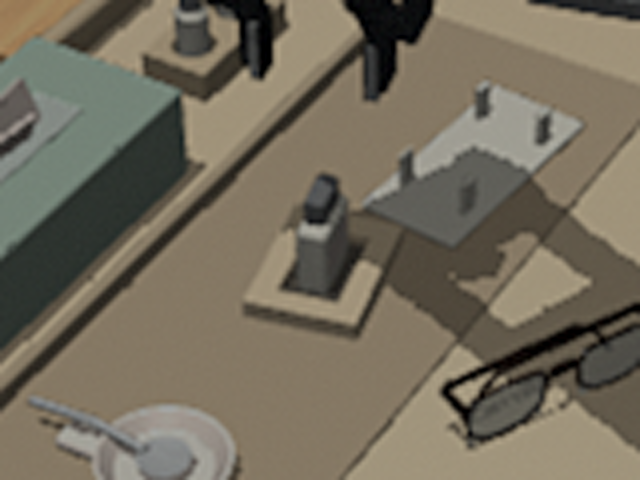

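The flat bottle stands upright in the oblong well. Next is the blue timer.

```bash
python3 -m handwheel '[[0.045,[0,0,0],[-6.5,0,0]],[0.045,[0,0,0],[-6.5,0,0]],[0.045,[0,0,0],[-6.5,0,0]],[0.045,[0,0,0],[-6.5,0,0]],[0.045,[0,0,0],[-6.4,0,0]],[0.045,[0,0.0045,-0.01],[0,0,0]],[0.045,[0,0.009,-0.02],[0,0,0]],[0.045,[0,0.0135,-0.03],[0,0,0]],[0.045,[0,0.0135,-0.03],[0,0,0]],[0.045,[0,0.0135,-0.03],[0,0,0]]]' >/dev/null;  python3 -m handwheel '[[0.045,[0,0.0135,-0.03],[0,0,0]],[0.045,[0,0.0135,-0.03],[0,0,0]],[0.045,[0,0.0135,-0.03],[0,0,0]],[0.045,[0,0.0135,-0.03],[0,0,0]],[0.045,[0,0.0135,-0.03],[0,0,0]],[0.045,[0,0.0135,-0.03],[0,0,0]],[0.045,[0,0.0135,-0.03],[0,0,0]],[0.045,[0,0.0135,-0.03],[0,0,0]],[0.045,[0,0.0135,-0.03],[0,0,0]]]';python3 go.py .4218 .3275 .13 45.4
```

```text
t: 22.63
tool_pos: [0.4581, 0.2284, 0.1333]
tool_rot: [0.611, 1.484, -0.611]
contact_force: [1.0, -0.2, 0.3]
opening: 0.0449
t 22.63 pos [0.4581, 0.2284, 0.1333] jaw 45.2 tilt 0.05 q6 -0.47 open 0.0449 F [1.0, -0.2, 0.3]
turn ax -0.2 then shift mm [3.3, 45.0, -95.4]
```

```bash
python3 -m handwheel '[[0.045,[0,0.0135,-0.03],[0,0,0]],[0.045,[0,0.011,-0.025],[0,0,0]],[0.045,[0,0.007,-0.015],[0,0,0]],[0.045,[0,0.002,-0.005],[0,0,0]],[0.045,[0,0,0],[0,0,0]],[0.045,[0,0,0],[0,0,0]],[0.045,[0,0,0],[0,0,0]]]';python3 go.py .4218 .3275 .06 45.4
```

```text
t: 23.22
tool_pos: [0.4303, 0.3024, 0.1336]
tool_rot: [0.609, 1.483, -0.61]
contact_force: [0.4, 0.9, 0.1]
opening: 0.0452
t 23.22 pos [0.4303, 0.3024, 0.1336] jaw 45.3 tilt 0.03 q6 -0.32 open 0.0452 F [0.4, 0.9, 0.1]
turn ax -0.1 then shift mm [73.6, 11.9, -23.6]
```

```bash
python3 -m handwheel '[[0.045,[0,0.006,-0.012],[0,0,0]],[0.045,[0.01,0.006,-0.0116],[0,0,0]],[0.045,[0.02,0,0],[0,0,0]],[0.045,[0.02,0,0],[0,0,0]],[0.045,[0.012,0,0],[0,0,0]],[0.045,[0,0,0],[0,0,0]],[0.045,[0,0,0],[0,0,0]],[0.045,[0,0,0],[0,0,0]]]';python3 go.py .4218 .3275 .029 45.4
python3 - <<'E'
from h import *
for n in("side","top"):
    im=ctrl.get_image(n)[:,:,::-1].copy(); u,v=proj(n,[[.4218,.3275,.03]])[0].astype(int)
    cv2.imwrite(f"pics/g10{n}.png",cv2.resize(im[v-60:v+60,u-80:u+80],None,fx=4,fy=4,interpolation=2))
E
```

```text
t: 23.88
tool_pos: [0.4224, 0.3286, 0.0726]
tool_rot: [0.61, 1.483, -0.608]
contact_force: [-0.2, 0.0, -0.3]
opening: 0.0447
t 23.88 pos [0.4224, 0.3286, 0.0726] jaw 45.4 tilt 0.07 q6 -0.27 open 0.0447 F [-0.2, 0.0, -0.3]
turn ax -0.0 then shift mm [43.6, -1.3, 0.3]
```

View pics/g10side.png

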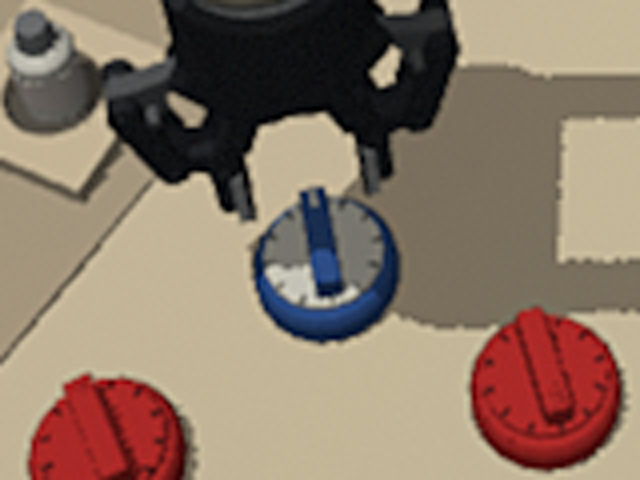

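View pics/g10top.png

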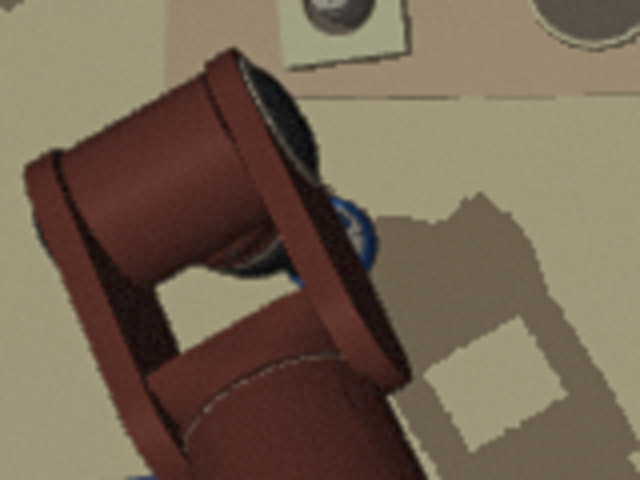

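```bash
python3 -m handwheel '[[0.035,[0.008,-0.001,0],[0,0,0]],[0.035,[0.014,0,0],[0,0,0]],[0.035,[0.012,0,0],[0,0,0]],[0.035,[0.008,0,0],[0,0,0]],[0.035,[0,0,0],[0,0,0]],[0.035,[0,0,0],[0,0,0]],[0.035,[0,0,0],[0,0,0]]]';python3 go.py .4218 .3275 .029 45.4
```

```text
t: 24.57
tool_pos: [0.4213, 0.3279, 0.0301]
tool_rot: [0.609, 1.483, -0.608]
contact_force: [0.9, 0.3, 0.4]
opening: 0.035
t 24.57 pos [0.4213, 0.3279, 0.0301] jaw 45.4 tilt 0.03 q6 -0.27 open 0.035 F [0.9, 0.3, 0.4]
turn ax 0.0 then shift mm [1.1, 0.0, 0.6]
```

```bash
python3 -m handwheel '[[0.02,[0.001,0,0],[0,0,0]],[0.006,[0,0,0],[0,0,0]],[0.006,[0,0,0],[0,0,0]],[0.006,[0,0,0],[0,0,0]],[0.006,[0,0,0],[0,0,0]],[0.006,[0,0,0],[0,0,0]]]' 60;python3 go.py .4218 .3275 .029 45.4
python3 - <<'E'
from h import *
for n in("side",):
    im=ctrl.get_image(n)[:,:,::-1].copy(); u,v=proj(n,[[.4218,.3275,.03]])[0].astype(int)
    cv2.imwrite(f"pics/g11{n}.png",cv2.resize(im[v-60:v+60,u-80:u+80],None,fx=4,fy=4,interpolation=2))
E
```

```text
t: 25.07
tool_pos: [0.4217, 0.3282, 0.0296]
tool_rot: [0.609, 1.483, -0.607]
contact_force: [0.4, 0.2, 3.5]
opening: 0.0098
t 25.07 pos [0.4217, 0.3282, 0.0296] jaw 45.4 tilt 0.1 q6 -0.27 open 0.0098 F [0.4, 0.2, 3.5]
turn ax 0.0 then shift mm [0.6, -0.4, 0.6]
```

View pics/g11side.png

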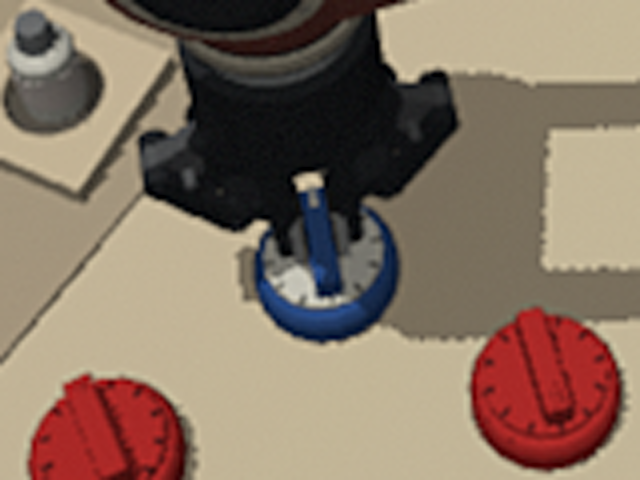

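```bash
python3 -m handwheel '[[0.006,[-0.005,0,0],[0,0,0]],[0.006,[-0.01,0,0],[0,0,0]],[0.006,[-0.016,0,0],[0,0,0]],[0.006,[-0.016,0,0],[0,0,0]],[0.006,[-0.016,0,0],[0,0,0]],[0.006,[-0.012,0,0],[0,0,0]],[0.006,[-0.005,0,0],[0,0,0]],[0.006,[0,0,0],[0,0,0]]]' 60;python3 go.py .5954 .1546 .11
python3 - <<'E'
from h import *
for n in("side",):
    im=ctrl.get_image(n)[:,:,::-1].copy(); u,v=proj(n,[[.4218,.3275,.1]])[0].astype(int)
    cv2.imwrite(f"pics/g12{n}.png",cv2.resize(im[v-60:v+60,u-80:u+80],None,fx=4,fy=4,interpolation=2))
E
```

```text
t: 25.78
tool_pos: [0.4218, 0.3282, 0.1104]
tool_rot: [0.61, 1.482, -0.607]
contact_force: [0.9, -0.0, -1.0]
opening: 0.0102
t 25.78 pos [0.4218, 0.3282, 0.1104] jaw 45.4 tilt 0.15 q6 -0.27 open 0.0102 F [0.9, -0.0, -1.0]
turn ax 0 then shift mm [0.6, -1.7, 245.5]
```

View pics/g12side.png

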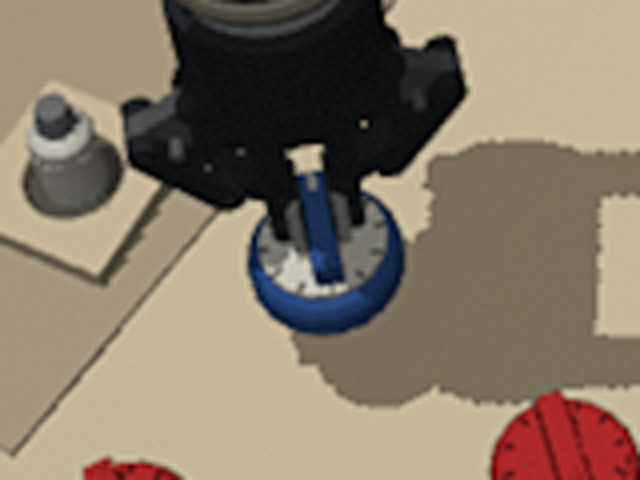

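```bash
python3 -m handwheel '[[0.006,[0,0,0.008],[0,0,0]],[0.006,[0,0,0.016],[0,0,0]],[0.006,[0,0,0.024],[0,0,0]],[0.006,[0,0,0.03],[0,0,0]],[0.006,[0,0,0.03],[0,0,0]],[0.006,[0,0,0.03],[0,0,0]],[0.006,[0,0,0.03],[0,0,0]],[0.006,[0,0,0.03],[0,0,0]],[0.006,[0,0,0.022],[0,0,0]],[0.006,[0,0,0.014],[0,0,0]]]' >/dev/null;python3 -m handwheel '[[0.006,[0,-0.0017,0.01],[0,0,0]],[0.006,[0,0,0],[0,0,0]],[0.006,[0,0,0],[0,0,0]],[0.006,[0,0,0],[0,0,0]],[0.006,[0,0,0],[0,0,0]]]'; python3 go.py .5954 .1546 .0366
```

```text
t: 27.08
tool_pos: [0.5927, 0.1562, 0.1086]
tool_rot: [0.607, 1.485, -0.607]
contact_force: [0.7, 0.6, -1.4]
opening: 0.01
t 27.08 pos [0.5927, 0.1562, 0.1086] jaw 45.5 tilt 0.04 q6 -0.66 open 0.01 F [0.7, 0.6, -1.4]
turn ax 0 then shift mm [72.0, 0.8, 3.1]
```

```bash
python3 -m handwheel '[[0.006,[0.006,0.001,0.003],[0,0,0]],[0.006,[0.012,0,0],[0,0,0]],[0.006,[0.012,0,0],[0,0,0]],[0.006,[0.008,0,0],[0,0,0]],[0.006,[0.004,0,0],[0,0,0]],[0.006,[0,0,0],[0,0,0]],[0.006,[0,0,0],[0,0,0]],[0.006,[0,0,0],[0,0,0]]]'; python3 go.py .5954 .1546 .0366
python3 - <<'E'
from h import *
for n in("side","top"):
    im=ctrl.get_image(n)[:,:,::-1].copy(); u,v=proj(n,[[.5954,.1546,.03]])[0].astype(int)
    cv2.imwrite(f"pics/g13{n}.png",cv2.resize(im[v-60:v+60,u-80:u+80],None,fx=4,fy=4,interpolation=2))
E
```

```text
t: 27.75
tool_pos: [0.5969, 0.1539, 0.0672]
tool_rot: [0.609, 1.483, -0.608]
contact_force: [-0.4, 0.7, -1.0]
opening: 0.0098
t 27.75 pos [0.5969, 0.1539, 0.0672] jaw 45.4 tilt 0.05 q6 -0.66 open 0.0098 F [-0.4, 0.7, -1.0]
turn ax 0 then shift mm [30.6, -0.5, -1.5]
```

View pics/g13side.png

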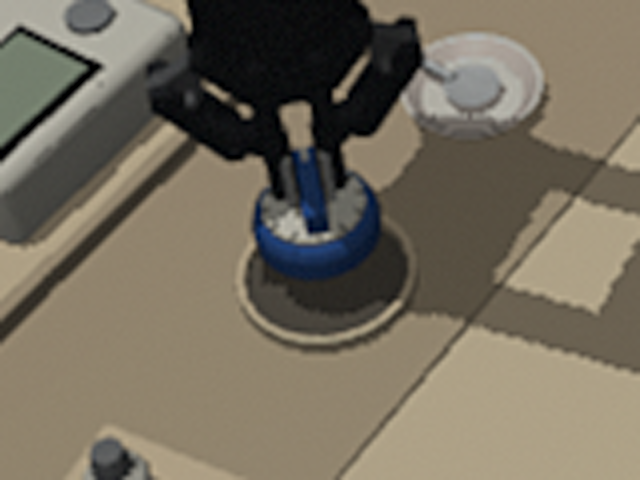

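```bash
python3 -m handwheel '[[0.006,[0.008,0,-0.001],[0,0,0]],[0.006,[0.01,0,0],[0,0,0]],[0.006,[0.007,0,0],[0,0,0]],[0.006,[0.003,0,0],[0,0,0]],[0.006,[0,0,0],[0,0,0]],[0.006,[0,0,0],[0,0,0]],[0.006,[0,0,0],[0,0,0]]]'; python3 -m handwheel '[[0.006,[0.001,0,0],[0,0,0]],[0.006,[0,0,0],[0,0,0]],[0.006,[0,0,0],[0,0,0]]]'; python3 -m handwheel '[[0.006,[0.0007,0,0],[0,0,0]],[0.006,[0,0,0],[0,0,0]]]'; python3 go.py .5954 .1546 .0366
```

```text
t: 28.43
tool_pos: [0.5958, 0.1546, 0.0387]
tool_rot: [0.608, 1.484, -0.608]
contact_force: [0.1, -0.7, -2.2]
opening: 0.0103
t: 28.68
tool_pos: [0.5958, 0.1546, 0.0379]
tool_rot: [0.608, 1.484, -0.608]
contact_force: [-0.4, 0.1, -1.5]
opening: 0.0098
t: 28.85
tool_pos: [0.5957, 0.1546, 0.0371]
tool_rot: [0.608, 1.484, -0.608]
contact_force: [1.0, 0.2, -1.3]
opening: 0.0102
t 28.85 pos [0.5957, 0.1546, 0.0371] jaw 45.4 tilt 0.0 q6 -0.66 open 0.0102 F [1.0, 0.2, -1.3]
turn ax 0 then shift mm [0.5, -0.2, -0.2]
```

```bash
python3 -m handwheel '[[0.006,[0.0006,0,0],[0,0,0]],[0.006,[0,0,0],[0,0,0]]]'; python3 -m handwheel '[[0.006,[0.0005,0,0],[0,0,0]],[0.006,[0,0,0],[0,0,0]]]';python3 -m handwheel '[[0.006,[0.0005,0,0],[0,0,0]],[0.006,[0,0,0],[0,0,0]]]'
```

```text
t: 29.02
tool_pos: [0.5959, 0.1546, 0.0367]
tool_rot: [0.609, 1.484, -0.608]
contact_force: [0.9, 0.4, -0.0]
opening: 0.0103
t: 29.18
tool_pos: [0.5959, 0.1546, 0.0366]
tool_rot: [0.608, 1.484, -0.608]
contact_force: [-2.6, -0.3, 3.6]
opening: 0.0103
t: 29.35
tool_pos: [0.5959, 0.1546, 0.0366]
tool_rot: [0.608, 1.484, -0.608]
contact_force: [-4.1, -1.4, 6.3]
opening: 0.0101
```

In contact; releasing.

```bash
python3 -m handwheel '[[0.016,[-0.0008,0,0],[0,0,0]],[0.025,[0,0,0],[0,0,0]],[0.035,[0,0,0],[0,0,0]],[0.04,[0,0,0],[0,0,0]],[0.04,[0,0,0],[0,0,0]],[0.04,[-0.01,0,0],[0,0,0]],[0.04,[-0.02,0,0],[0,0,0]],[0.05,[-0.025,0,0],[0,0,0]],[0.06,[-0.025,0,0],[0,0,0]],[0.06,[-0.02,0,0],[0,0,0]]]'
python3 - <<'E'
from h import *
for n in("side","top"):
    im=ctrl.get_image(n)[:,:,::-1].copy(); u,v=proj(n,[[.5954,.1546,.03]])[0].astype(int)
    cv2.imwrite(f"pics/g14{n}.png",cv2.resize(im[v-60:v+60,u-80:u+80],None,fx=4,fy=4,interpolation=2))
im=ctrl.get_image("side")[:,:,::-1].copy()
for p in ctrl.tip_of("glasses_center","side")[:2]: print(p)
E
```

```text
t: 30.18
tool_pos: [0.5964, 0.1547, 0.1392]
tool_rot: [0.609, 1.482, -0.607]
contact_force: [1.0, 0.4, 0.4]
opening: 0.0601
{'centre': [204.3, 370.7], 'score': 0.61}
```

View pics/g14side.png

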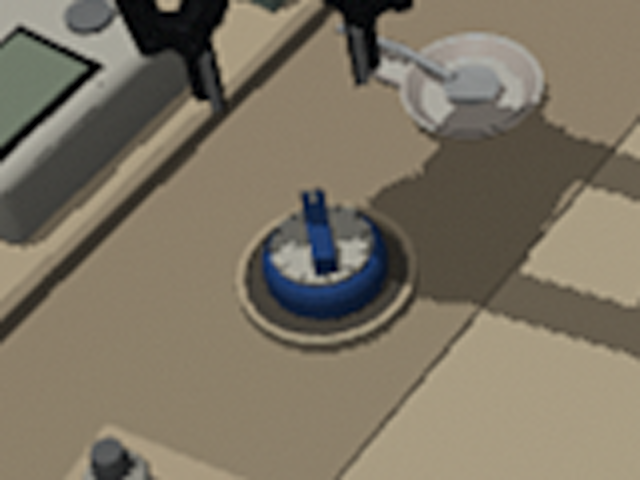

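The timer lies flat inside the dock. Next I'll measure the glasses more precisely.

```bash
python3 - <<'E'
from yaw import *
vis=[]
for n in("top","side"):
    im=np.mean([ctrl.get_image(n).astype(float) for _ in range(2)],0); lum=im.mean(2)
    reg=cv2.dilate((render("glasses_center",n,[.4514,-.1536,np.radians(-24)])>.3).astype(np.uint8),np.ones((5,5)))
    mk=((lum<62)&(reg>0)).astype(np.uint8); k,l,st,ce=cv2.connectedComponentsWithStats(mk,connectivity=8)
    P=np.argwhere(mk)[:,::-1].astype(np.float32)
    h=cv2.convexHull(P).reshape(-1,2); hm=np.zeros((480,640)); cv2.fillConvexPoly(hm,h.astype(np.int32),1)
    print(n,len(P))
    for z in ((.034,.04) if n=="top" else ()):
        W=np.array([at_z(n,p,z)[:2]*1000 for p in P],np.float32); print(z,cv2.minAreaRect(W), pts2yaw(n,mk,z,'y')[:2])
    x,i=fit("glasses_center",{n:hm},(.4514,-.1536),yaws=np.radians([-26,-22])); print(n,fmt(x[:2]),np.degrees(x[2]),i)
    u,v=proj(n,[[.4514,-.1536,.02]])[0].astype(int)
    c=im[:,:,::-1].astype(np.uint8).copy(); c=cv2.resize(c[v-30:v+30,u-40:u+40],None,fx=9,fy=9,interpolation=cv2.INTER_CUBIC)
    for X,col in(([.4514,-.1536,np.radians(-23.6)],(0,255,0)),(x,(0,0,255))):
        q=M["glasses_center"][0][0]@R.from_euler('z',X[2]).as_matrix().T+[X[0],X[1],0]
        a=((proj(n,q)-[u-40,v-30]+.5)*9).astype(int)
        for i1,j in((1,3),(3,7),(7,5),(5,1),(0,2),(2,6),(6,4),(4,0)): cv2.line(c,a[i1],a[j],col,1)
    vis.append(c)
    cv2.imwrite(f"pics/gl_{n}.png",c)
print(ctrl.get_obs()["t"])
E
```

```text
top 163
0.034 ((450.4410095214844, -151.29568481445312), (134.36099243164062, 27.22348976135254), 63.524169921875) (np.float64(-26.261982407800147), array([ 0.45091454, -0.15200425]))
0.04 ((449.7691345214844, -150.4178466796875), (133.7469024658203, 27.099056243896484), 63.52414321899414) (np.float64(-26.261982407800147), array([ 0.45024046, -0.15112319]))
top [0.453, -0.1522] -27.295691196924626 0.7592735407218953
side 300
side [0.4506, -0.1531] -20.438120681304667 0.7498600580117066
30.5833
```

View pics/gl_top.png

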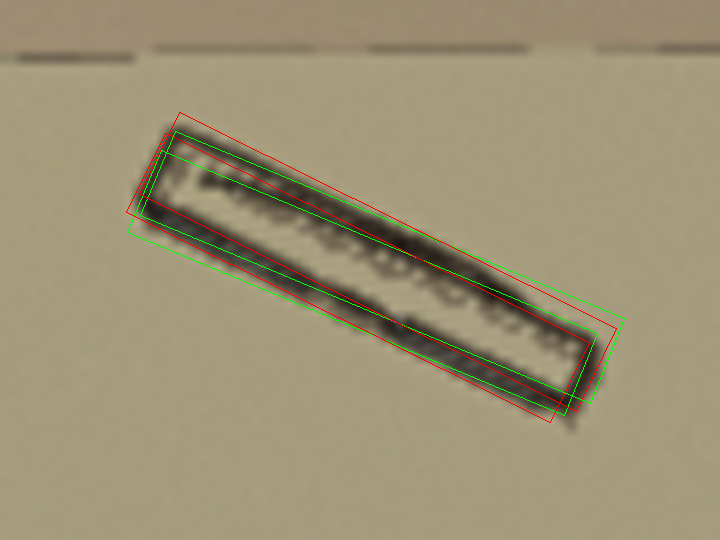

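View pics/gl_side.png

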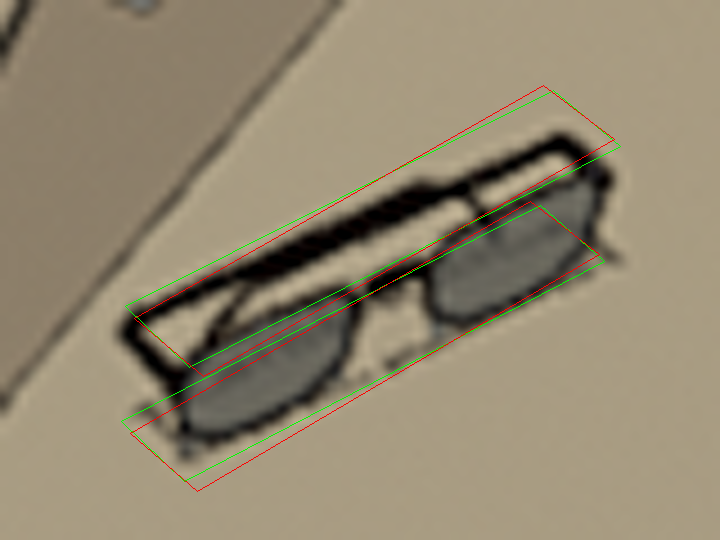

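```bash
python3 - <<'E'
from yaw import *
im=np.mean([ctrl.get_image("top").astype(float) for _ in range(2)],0); lum=im.mean(2); sat=im.max(2)-im.min(2)
reg=cv2.dilate((render("glasses_stand","top",[.5885,-.3097,np.radians(-5)])>.3).astype(np.uint8),np.ones((7,7)))
mk=((sat<24)&(lum>120)&(reg>0)).astype(np.uint8)
k,l,st,ce=cv2.connectedComponentsWithStats(mk); mk=(l==1+np.argmax(st[1:,4]))
W=np.array([at_z("top",p[::-1],.008)[:2]*1000 for p in np.argwhere(mk)],np.float32); print(mk.sum(),cv2.minAreaRect(W))
hm=cv2.morphologyEx(mk.astype(np.uint8),cv2.MORPH_CLOSE,np.ones((9,9))).astype(float)
x,i=fit("glasses_stand",{"top":hm},(.5885,-.3097),yaws=np.radians([-5])); print(fmt(x[:2]),np.degrees(x[2]),i)
E
python3 go.py .4505 -.152 .145 -26
```

```text
1406 ((588.1229858398438, -307.84893798828125), (149.20811462402344, 68.93626403808594), 84.8725814819336)
[0.588, -0.3076] -6.207021135077647 0.8950603411997756
t 30.68 pos [0.5949, 0.1544, 0.1348] jaw 45.4 tilt 0.14 q6 -0.66 open 0.0602 F [0.2, 0.2, 0.2]
turn ax 71.4 then shift mm [-9.8, 4.5, 338.7]
```

```bash
python3 -m handwheel '[[0.06,[0,0,0],[7.1,0,0]],[0.06,[0,0,0],[7.1,0,0]],[0.06,[0,0,0],[7.1,0,0]],[0.06,[0,0,0],[7.1,0,0]],[0.06,[0,0,0],[7.1,0,0]],[0.06,[0,0,0],[7.1,0,0]],[0.06,[0,0,0],[7.1,0,0]],[0.06,[0,0,0],[7.1,0,0]],[0.06,[0,0,0],[7.1,0,0]],[0.06,[0,0,0],[7.1,0,0]]]' >/dev/null; python3 -m handwheel '[[0.06,[0,0,0.01],[0.4,0,0]],[0.06,[0,0,0.02],[0,0,0]],[0.06,[0,0,0.03],[0,0,0]],[0.06,[0,0,0.035],[0,0,0]],[0.06,[0,0,0.035],[0,0,0]],[0.06,[0,0,0.035],[0,0,0]],[0.06,[0,0,0.035],[0,0,0]],[0.06,[0,0,0.035],[0,0,0]],[0.06,[0,0,0.035],[0,0,0]]]'; python3 go.py .4505 -.152 .145 -26
```

```text
t: 32.27
tool_pos: [0.4759, -0.0897, 0.1359]
tool_rot: [1.532, 0.962, -1.533]
contact_force: [0.2, -0.8, -0.5]
opening: 0.06
t 32.27 pos [0.4759, -0.0897, 0.1359] jaw -25.8 tilt 0.03 q6 0.11 open 0.06 F [0.2, -0.8, -0.5]
turn ax 0.2 then shift mm [-9.1, 4.5, 67.1]
```

```bash
python3 -m handwheel '[[0.06,[0,0.002,0.03],[0,0,0]],[0.06,[0,0.0015,0.02],[0,0,0]],[0.06,[0,0.001,0.01],[0,0,0]],[0.06,[0,0,0.005],[0,0,0]],[0.06,[0,0,0],[0,0,0]],[0.06,[0,0,0],[0,0,0]],[0.06,[0,0,0],[0,0,0]]]'; python3 go.py .4505 -.152 .06 -26
```

```text
t: 32.85
tool_pos: [0.4534, -0.1477, 0.1362]
tool_rot: [1.534, 0.961, -1.534]
contact_force: [-0.0, 0.4, 0.2]
opening: 0.0599
t 32.85 pos [0.4534, -0.1477, 0.1362] jaw -25.9 tilt 0.03 q6 -0.02 open 0.0599 F [-0.0, 0.4, 0.2]
turn ax 0.1 then shift mm [76.2, -0.6, 5.2]
```

```bash
python3 -m handwheel '[[0.06,[0.008,-0.0006,0.005],[0,0,0]],[0.06,[0.016,0,0],[0,0,0]],[0.06,[0.02,0,0],[0,0,0]],[0.06,[0.02,0,0],[0,0,0]],[0.06,[0.008,0,0],[0,0,0]],[0.06,[0,0,0],[0,0,0]],[0.06,[0,0,0],[0,0,0]],[0.06,[0,0,0],[0,0,0]]]'; python3 go.py .4505 -.152 .014 -26
python3 - <<'E'
from h import *
for n in("side","top"):
    im=ctrl.get_image(n)[:,:,::-1].copy(); u,v=proj(n,[[.4505,-.152,.03]])[0].astype(int)
    cv2.imwrite(f"pics/g15{n}.png",cv2.resize(im[v-60:v+60,u-80:u+80],None,fx=4,fy=4,interpolation=2))
E
```

```text
t: 33.52
tool_pos: [0.4512, -0.1531, 0.0654]
tool_rot: [1.535, 0.958, -1.533]
contact_force: [-0.1, -0.7, 1.5]
opening: 0.06
t 33.52 pos [0.4512, -0.1531, 0.0654] jaw -26.0 tilt 0.11 q6 -0.03 open 0.06 F [-0.1, -0.7, 1.5]
turn ax 0.0 then shift mm [51.4, -1.2, -0.7]
```

View pics/g15side.png

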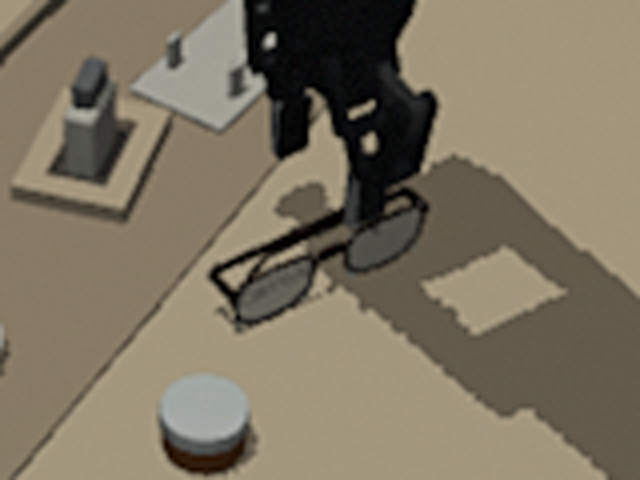

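```bash
python3 -m handwheel '[[0.06,[0.006,-0.0007,-0.0005],[0,0,0]],[0.06,[0.014,0,0],[0,0,0]],[0.06,[0.014,0,0],[0,0,0]],[0.06,[0.01,0,0],[0,0,0]],[0.06,[0.005,0,0],[0,0,0]],[0.06,[0,0,0],[0,0,0]],[0.06,[0,0,0],[0,0,0]],[0.06,[0,0,0],[0,0,0]]]'; python3 go.py .4505 -.152 .014 -26
python3 - <<'E'
from h import *
for n in("side","top"):
    im=ctrl.get_image(n)[:,:,::-1].copy(); u,v=proj(n,[[.4505,-.152,.03]])[0].astype(int)
    cv2.imwrite(f"pics/g16{n}.png",cv2.resize(im[v-60:v+60,u-80:u+80],None,fx=4,fy=4,interpolation=2))
E
```

```text
t: 34.28
tool_pos: [0.4505, -0.1524, 0.0161]
tool_rot: [1.535, 0.958, -1.534]
contact_force: [0.4, -0.9, -1.3]
opening: 0.0597
t 34.28 pos [0.4505, -0.1524, 0.0161] jaw -26.0 tilt 0.08 q6 -0.03 open 0.0597 F [0.4, -0.9, -1.3]
turn ax 0.0 then shift mm [2.1, -0.2, -0.3]
```

View pics/g16side.png

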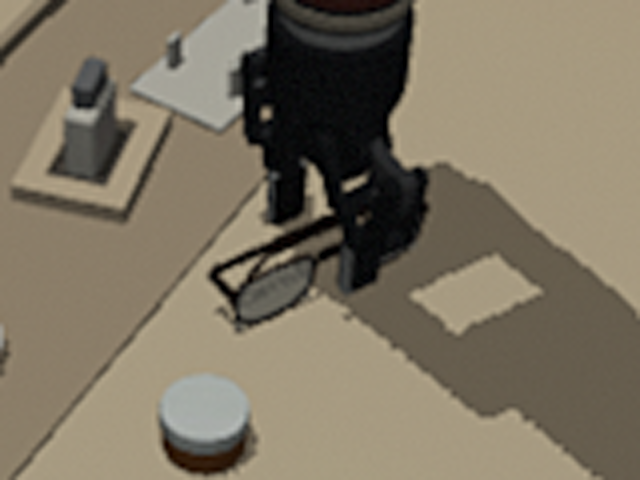

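Fingers straddle the bridge. Closing gently.

```bash
python3 -m handwheel '[[0.045,[0.002,0,0],[0,0,0]],[0.035,[0,0,0],[0,0,0]],[0.028,[0,0,0],[0,0,0]],[0.02,[0,0,0],[0,0,0]],[0.02,[0,0,0],[0,0,0]],[0.02,[0,0,0],[0,0,0]],[0.02,[0,0,0],[0,0,0]]]' 25; python3 go.py .4505 -.152 .014 -26
python3 - <<'E'
from h import *
for n in("side","top"):
    im=ctrl.get_image(n)[:,:,::-1].copy(); u,v=proj(n,[[.4505,-.152,.03]])[0].astype(int)
    cv2.imwrite(f"pics/g17{n}.png",cv2.resize(im[v-60:v+60,u-80:u+80],None,fx=4,fy=4,interpolation=2))
E
```

```text
t: 34.97
tool_pos: [0.45, -0.1521, 0.0134]
tool_rot: [1.535, 0.959, -1.535]
contact_force: [-0.5, 0.1, 1.4]
opening: 0.0251
t 34.97 pos [0.45, -0.1521, 0.0134] jaw -26.0 tilt 0.01 q6 -0.03 open 0.0251 F [-0.5, 0.1, 1.4]
turn ax 0.0 then shift mm [-0.6, 0.4, -0.3]
```

View pics/g17side.png

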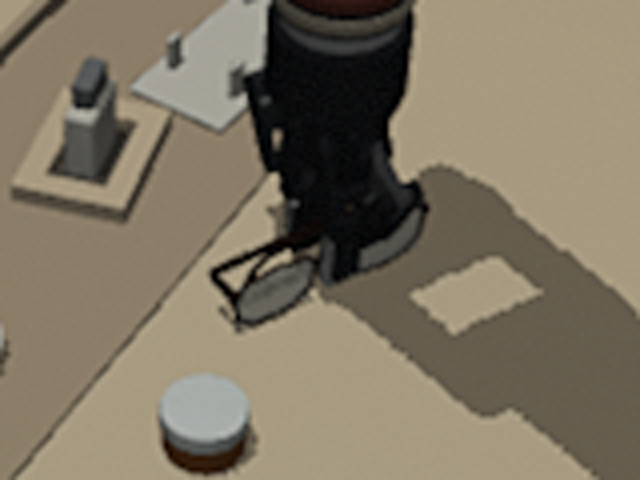

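```bash
python3 -m handwheel '[[0.02,[-0.006,0,0],[0,0,0]],[0.02,[-0.012,0,0],[0,0,0]],[0.02,[-0.018,0,0],[0,0,0]],[0.02,[-0.018,0,0],[0,0,0]],[0.02,[-0.018,0,0],[0,0,0]],[0.02,[-0.012,0,0],[0,0,0]],[0.02,[-0.006,0,0],[0,0,0]],[0.02,[0,0,0],[-4,0,0]],[0.02,[0,0,0],[-5,0,0]],[0.02,[0,0,0],[-5,0,0]]]' >/dev/null; python3 -m handwheel '[[0.02,[0,0,0],[-5,0,0]],[0.02,[0,0,0],[-2,0,0]],[0.02,[0,0,0],[0,0,0]],[0.02,[0,0,0],[0,0,0]],[0.02,[0,0,0],[0,0,0]]]'; python3 go.py .5884 -.3088 .105 -5.1
python3 - <<'E'
from h import *
p=ctrl.get_obs()["tool_pos"]
for n in("side","top"):
    im=ctrl.get_image(n)[:,:,::-1].copy(); u,v=proj(n,[p])[0].astype(int)
    cv2.imwrite(f"pics/g18{n}.png",cv2.resize(im[v-60:v+60,u-80:u+80],None,fx=4,fy=4,interpolation=2))
E
```

```text
t: 36.32
tool_pos: [0.4496, -0.1519, 0.1029]
tool_rot: [1.274, 1.167, -1.274]
contact_force: [0.2, -0.2, -0.6]
opening: 0.0253
t 36.32 pos [0.4496, -0.1519, 0.1029] jaw -5.0 tilt 0.05 q6 -0.39 open 0.0253 F [0.2, -0.2, -0.6]
turn ax 0.1 then shift mm [-2.3, 152.1, 143.9]
```

View pics/g18side.png

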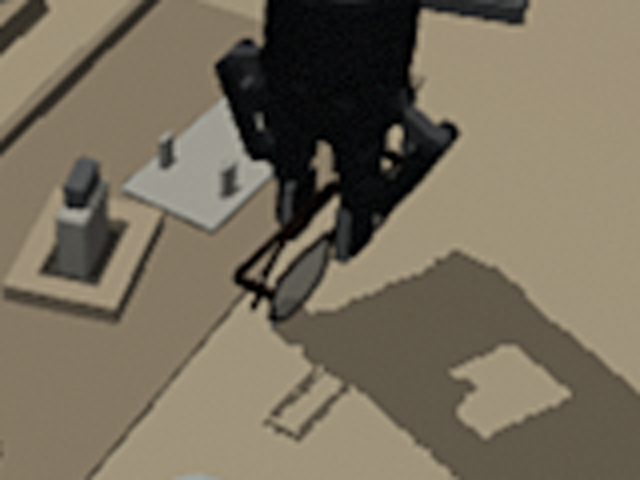

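View pics/g18top.png

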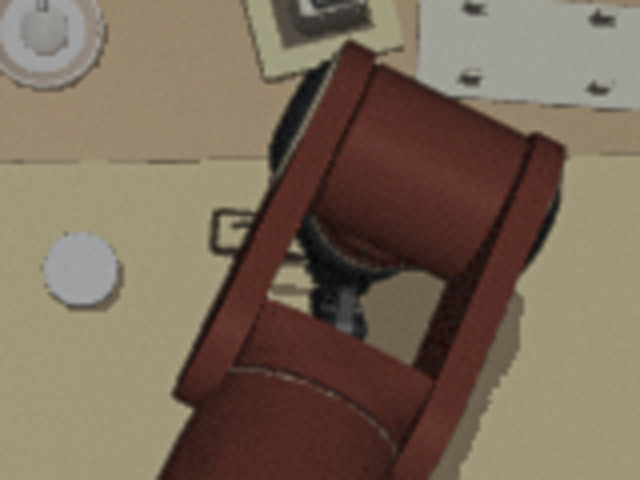

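```bash
python3 - <<'E'
from fit import *
o=ctrl.get_obs(); p=o["tool_pos"]; yaw=np.radians(-5.0)
z0=p[2]-.0134
for n in("side","top"):
    im=ctrl.get_image(n)[:,:,::-1].copy(); u,v=proj(n,[p])[0].astype(int)
    c=cv2.resize(im[v-45:v+45,u-60:u+60],None,fx=6,fy=6,interpolation=2)
    q=M["glasses_center"][0][0]@R.from_euler('z',yaw).as_matrix().T+[p[0],p[1],z0]
    a=((proj(n,q)-[u-60,v-45]+.5)*6).astype(int)
    for i1,j in((1,3),(3,7),(7,5),(5,1),(0,2),(2,6),(6,4),(4,0),(0,1),(2,3),(4,5),(6,7)): cv2.line(c,a[i1],a[j],(0,255,0),1)
    cv2.imwrite(f"pics/g19{n}.png",c)
E
```

```text
(no output)
```

View pics/g19side.png

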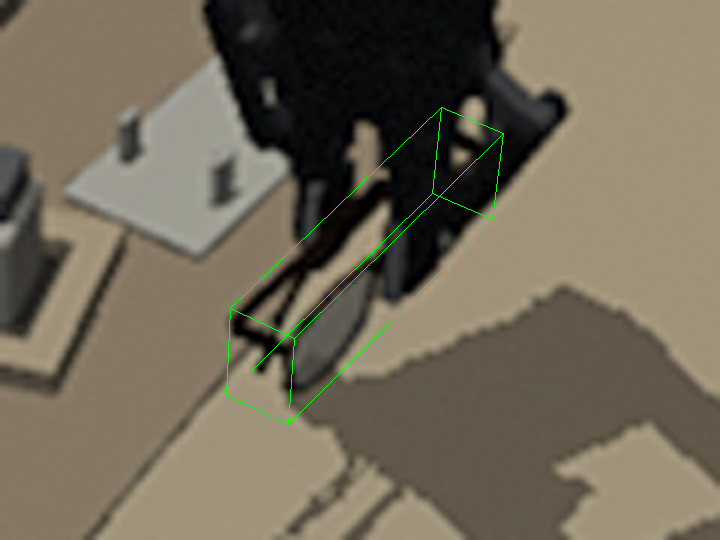

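View pics/g19top.png

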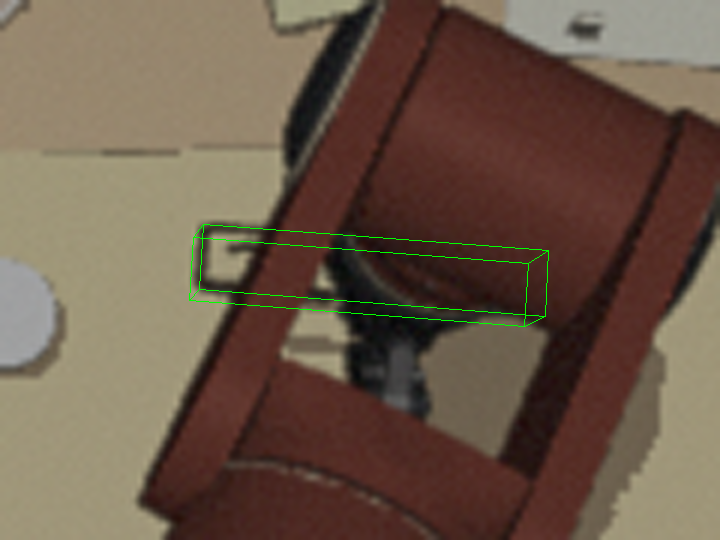

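```bash
python3 -m handwheel '[[0.02,[-0.005,0.007,0.0066],[0,0,0]],[0.02,[-0.005,0.014,0.0132],[0,0,0]],[0.02,[0,0.02,0.019],[0,0,0]],[0.02,[0,0.022,0.021],[0,0,0]],[0.02,[0,0.022,0.021],[0,0,0]],[0.02,[0,0.022,0.021],[0,0,0]],[0.02,[0,0.02,0.019],[0,0,0]],[0.02,[0,0.014,0.013],[0,0,0]],[0.02,[0,0.008,0.0075],[0,0,0]],[0.02,[0,0.003,0.003],[0,0,0]]]' >/dev/null; python3 -m handwheel '[[0.02,[0,0,0],[0,0,0]],[0.02,[0,0,0],[0,0,0]],[0.02,[0,0,0],[0,0,0]],[0.02,[0,0,0],[0,0,0]]]'; python3 go.py .5884 -.3088 .0214 -5.1
```

```text
t: 37.68
tool_pos: [0.5884, -0.3084, 0.1133]
tool_rot: [1.273, 1.167, -1.273]
contact_force: [-0.0, 0.2, 0.3]
opening: 0.0257
t 37.68 pos [0.5884, -0.3084, 0.1133] jaw -5.0 tilt 0.02 q6 -0.51 open 0.0257 F [-0.0, 0.2, 0.3]
turn ax 0.1 then shift mm [91.9, 0.1, 0.4]
```

```bash
python3 -m handwheel '[[0.02,[0.006,0,0],[0,0,0]],[0.02,[0.014,0,0],[0,0,0]],[0.02,[0.016,0,0],[0,0,0]],[0.02,[0.014,0,0],[0,0,0]],[0.02,[0.006,0,0],[0,0,0]],[0.02,[0,0,0],[0,0,0]],[0.02,[0,0,0],[0,0,0]],[0.02,[0,0,0],[0,0,0]]]'; python3 go.py .5884 -.3088 .0214 -5.1
python3 - <<'E'
from fit import *
o=ctrl.get_obs(); p=o["tool_pos"]; yaw=np.radians(-5.0)
z0=p[2]-.0134
for n in("side","top"):
    im=ctrl.get_image(n)[:,:,::-1].copy(); u,v=proj(n,[p])[0].astype(int)
    c=cv2.resize(im[v-45:v+45,u-60:u+60],None,fx=6,fy=6,interpolation=2)
    q=M["glasses_center"][0][0]@R.from_euler('z',yaw).as_matrix().T+[p[0],p[1],z0]
    a=((proj(n,q)-[u-60,v-45]+.5)*6).astype(int)
    if n=="side":
      for i1,j in((1,3),(3,7),(7,5),(5,1),(0,2),(2,6),(6,4),(4,0),(0,1),(2,3),(4,5),(6,7)): cv2.line(c,a[i1],a[j],(0,255,0),1)
    cv2.imwrite(f"pics/g20{n}.png",c)
E
```

```text
t: 38.35
tool_pos: [0.5893, -0.3093, 0.058]
tool_rot: [1.273, 1.166, -1.273]
contact_force: [-0.7, 0.5, -0.5]
opening: 0.0252
t 38.35 pos [0.5893, -0.3093, 0.058] jaw -5.0 tilt 0.07 q6 -0.51 open 0.0252 F [-0.7, 0.5, -0.5]
turn ax 0.1 then shift mm [36.6, -1.0, -0.5]
```

View pics/g20side.png

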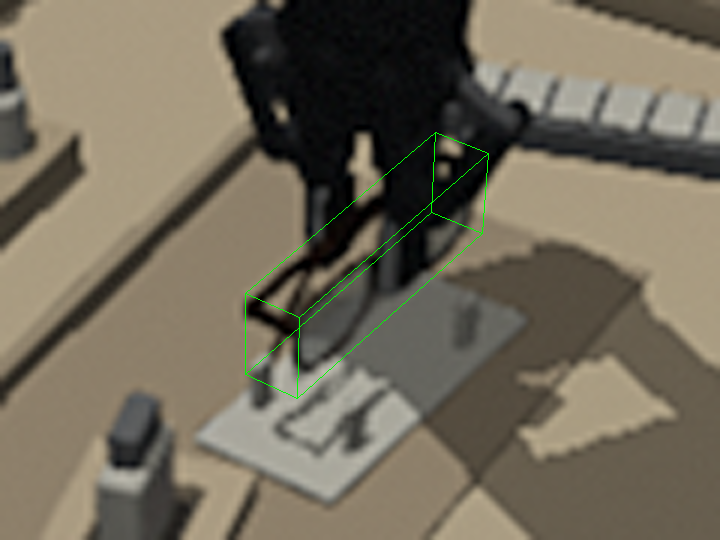

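View pics/g20top.png

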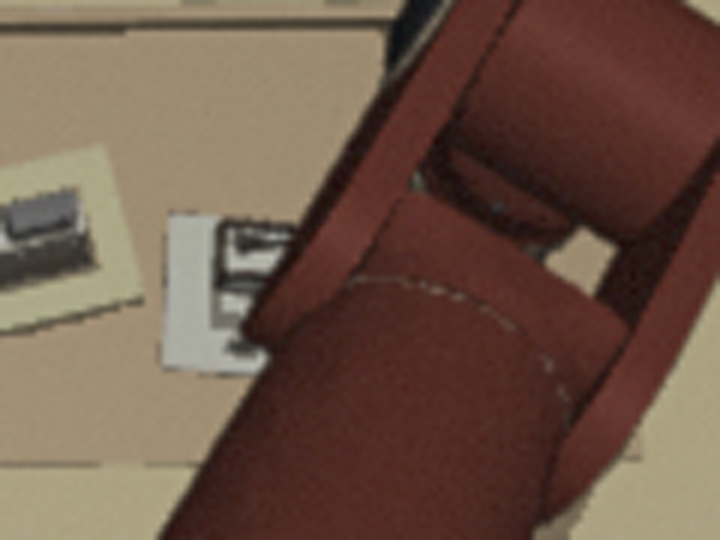

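```bash
python3 -m handwheel '[[0.02,[0.006,-0.0005,0],[0,0,0]],[0.02,[0.01,0,0],[0,0,0]],[0.02,[0.01,0,0],[0,0,0]],[0.02,[0.005,0,0],[0,0,0]],[0.02,[0,0,0],[0,0,0]],[0.02,[0,0,0],[0,0,0]],[0.02,[0,0,0],[0,0,0]]]'; python3 -m handwheel '[[0.02,[0.001,0,0],[0,0,0]],[0.02,[0.001,0,0],[0,0,0]],[0.02,[0,0,0],[0,0,0]],[0.02,[0,0,0],[0,0,0]]]'; python3 go.py .5884 -.3088 .0214 -5.1
```

```text
t: 39.03
tool_pos: [0.5884, -0.309, 0.0263]
tool_rot: [1.273, 1.167, -1.273]
contact_force: [1.3, -1.0, 0.2]
opening: 0.0252
t: 39.37
tool_pos: [0.5884, -0.309, 0.0245]
tool_rot: [1.273, 1.167, -1.273]
contact_force: [-0.7, 0.1, -0.3]
opening: 0.0255
t 39.37 pos [0.5884, -0.309, 0.0245] jaw -5.0 tilt 0.02 q6 -0.51 open 0.0255 F [-0.7, 0.1, -0.3]
turn ax 0.1 then shift mm [3.1, -0.0, -0.2]
```

```bash
python3 -m handwheel '[[0.02,[0.001,0,0],[0,0,0]],[0.02,[0.001,0,0],[0,0,0]],[0.02,[0,0,0],[0,0,0]],[0.02,[0,0,0],[0,0,0]]]'; python3 -m handwheel '[[0.02,[0.0006,0,0],[0,0,0]],[0.02,[0,0,0],[0,0,0]],[0.02,[0,0,0],[0,0,0]]]';python3 -m handwheel '[[0.02,[0.0005,0,0],[0,0,0]],[0.02,[0,0,0],[0,0,0]]]';python3 -m handwheel '[[0.02,[0.0005,0,0],[0,0,0]],[0.02,[0,0,0],[0,0,0]]]'
```

```text
t: 39.7
tool_pos: [0.5882, -0.3089, 0.0222]
tool_rot: [1.273, 1.167, -1.273]
contact_force: [-0.1, 0.4, -1.0]
opening: 0.0255
t: 39.95
tool_pos: [0.5883, -0.3089, 0.0216]
tool_rot: [1.273, 1.167, -1.273]
contact_force: [0.2, 0.2, 0.1]
opening: 0.0251
t: 40.12
tool_pos: [0.5884, -0.309, 0.0215]
tool_rot: [1.273, 1.167, -1.273]
contact_force: [-0.4, 0.1, 2.7]
opening: 0.0254
t: 40.28
tool_pos: [0.5885, -0.3091, 0.0215]
tool_rot: [1.273, 1.167, -1.273]
contact_force: [-1.7, 0.7, 4.2]
opening: 0.0256
```

```bash
python3 -m handwheel '[[0.028,[-0.0006,0,0],[0,0,0]],[0.032,[0,0,0],[0,0,0]],[0.04,[0,0,0],[0,0,0]],[0.05,[0,0,0],[0,0,0]],[0.055,[0,0,0],[0,0,0]],[0.055,[0,0,0],[0,0,0]],[0.055,[-0.01,0,0],[0,0,0]],[0.055,[-0.02,0,0],[0,0,0]],[0.055,[-0.03,0,0],[0,0,0]],[0.055,[-0.03,0,0],[0,0,0]]]'
python3 -m handwheel '[[0.055,[-0.03,0,0],[0,0,0]],[0.055,[-0.02,0.02,-0.02],[0,0,0]],[0.055,[0,0.02,-0.03],[0,0,0]],[0.055,[0,0.02,-0.03],[0,0,0]],[0.055,[0,0.02,-0.03],[0,0,0]],[0.055,[0,0.02,-0.03],[0,0,0]],[0.055,[0,0.02,-0.03],[0,0,0]],[0.055,[0,0,0],[0,0,0]],[0.055,[0,0,0],[0,0,0]]]'
python3 - <<'E'
from h import *
for n in("side","top"):
    im=ctrl.get_image(n)[:,:,::-1].copy(); cv2.imwrite(f"pics/g21{n}_full.png",im)
    u,v=proj(n,[[.588,-.309,.02]])[0].astype(int)
    cv2.imwrite(f"pics/g21{n}.png",cv2.resize(im[v-45:v+45,u-60:u+60],None,fx=6,fy=6,interpolation=2))
E
```

```text
t: 41.12
tool_pos: [0.5876, -0.3085, 0.1118]
tool_rot: [1.273, 1.169, -1.274]
contact_force: [0.6, 1.0, 0.2]
opening: 0.055
t: 41.87
tool_pos: [0.7235, -0.1482, 0.1619]
tool_rot: [1.271, 1.168, -1.271]
contact_force: [0.2, -0.8, -0.5]
opening: 0.055
```

View pics/g21side.png

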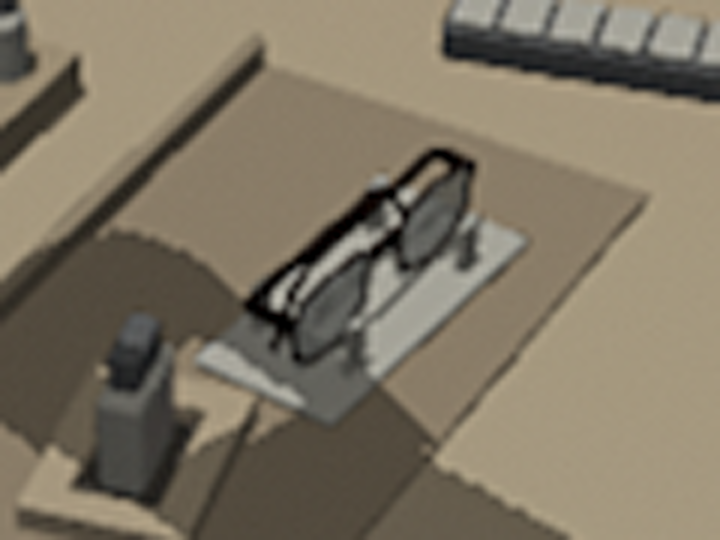

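View pics/g21top.png

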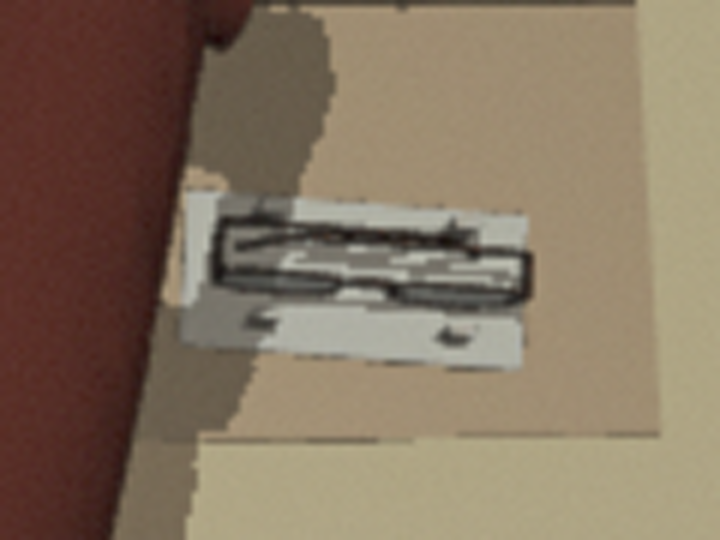

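```bash
python3 go.py .4 -.05 .3
python3 - <<'E'
from fit import *
for n in("side","top"):
    im=cv2.imread(f"pics/g21{n}_full.png"); u,v=proj(n,[[.588,-.309,.02]])[0].astype(int)
    c=cv2.resize(im[v-45:v+45,u-60:u+60],None,fx=6,fy=6,interpolation=2)
    for k,z0,col in(("glasses_center",.008,(0,255,0)),("glasses_stand",.003,(0,0,255))):
        q=M[k][0][0]@R.from_euler('z',np.radians(-5.1)).as_matrix().T+[.5884,-.3088,z0]
        a=((proj(n,q)-[u-60,v-45]+.5)*6).astype(int)
        for i1,j in((1,3),(3,7),(7,5),(5,1),(0,2),(2,6),(6,4),(4,0),(0,1),(2,3),(4,5),(6,7)): cv2.line(c,a[i1],a[j],col,1)
    cv2.imwrite(f"pics/g22{n}.png",c)
E
```

```text
t 41.97 pos [0.7224, -0.1505, 0.1617] jaw -5.0 tilt 0.03 q6 -0.22 open 0.0551 F [0.5, -0.3, -0.4]
turn ax 0 then shift mm [-138.3, -329.9, -72.0]
```

View pics/g22side.png

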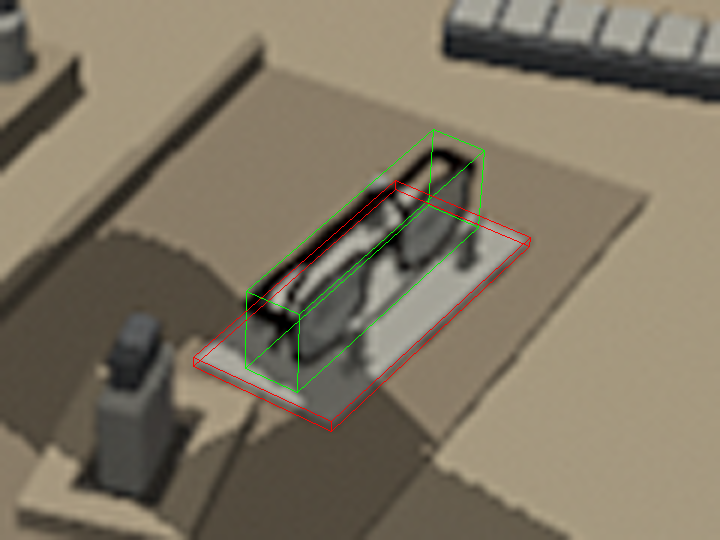

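View pics/g22top.png

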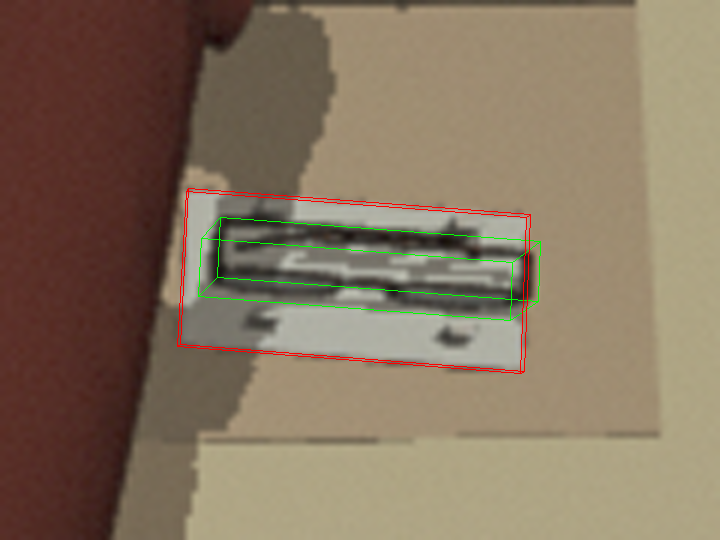

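The glasses rest on the base between the prong pairs. The model overlay agrees to within 1–2 mm in both views. I'll retract and check everything.

```bash
python3 -m handwheel '[[0.055,[-0.02,0,0],[0,0,0]],[0.055,[-0.03,0,0],[0,0,0]],[0.055,[-0.03,-0.02,-0.004],[0,0,0]],[0.055,[-0.03,-0.03,-0.007],[0,0,0]],[0.055,[-0.02,-0.03,-0.007],[0,0,0]],[0.055,[0,-0.035,-0.008],[0,0,0]],[0.055,[0,-0.035,-0.008],[0,0,0]],[0.055,[0,-0.035,-0.008],[0,0,0]],[0.055,[0,-0.035,-0.008],[0,0,0]],[0.055,[0,-0.03,-0.007],[0,0,0]]]'; python3 -m handwheel '[[0.055,[0,-0.03,-0.007],[0,0,0]],[0.055,[0,-0.03,0],[0,0,0]],[0.055,[0,-0.02,0],[0,0,0]],[0.055,[0,0,0],[0,0,0]],[0.055,[0,0,0],[0,0,0]],[0.055,[0,0,0],[0,0,0]],[0.055,[0,0,0],[0,0,0]]]'
python3 - <<'E'
from fit import *
T=dict(round_bottle_center=(.5815,.323,.007),flat_bottle_center=(.614,-.1712,.007),timer_center=(.5954,.1546,.007),glasses_center=(.5884,-.3088,.008),jar_center=(.4461,-.0103,0),spoon_rest=(.6088,.0106,.003))
Y=dict(flat_bottle_center=13.2,timer_center=-44.6,glasses_center=-5.1,spoon_rest=7)
for n in("side","top"):
    im=ctrl.get_image(n)[:,:,::-1].copy(); cv2.imwrite(f"pics/fin_{n}.png",im)
for th,(x,y,z) in T.items():
    ms={}
    for n in("side","top"):
        uv=proj(n,[[x,y,z+.02]])[0]; c=[d for d in ctrl.silhouettes(th,n) if np.hypot(*(np.array(d["box"][:2])-uv))<20]
        if c: ms[n]=c[0]["mask"].astype(float)
    if ms:
        s,i=fit(th,ms,(x,y),z=z,yaws=[np.radians(Y.get(th,0))]); print(th,list(ms),"fit",fmt(s[:2]),"off mm",fmt((s[:2]-[x,y])*1000,1),"iou",round(i,2))
    else: print(th,"not seen")
print(ctrl.get_obs()["t"])
E
```

```text
t: 42.8
tool_pos: [0.4767, -0.0724, 0.2903]
tool_rot: [1.275, 1.165, -1.275]
contact_force: [-0.1, 0.4, 0.3]
opening: 0.0552
t: 43.38
tool_pos: [0.4006, -0.0584, 0.2904]
tool_rot: [1.274, 1.166, -1.274]
contact_force: [-0.5, 0.5, 0.6]
opening: 0.055
round_bottle_center ['side', 'top'] fit [0.5817, 0.3225] off mm [0.2, -0.5] iou 0.81
flat_bottle_center ['side', 'top'] fit [0.6153, -0.172] off mm [1.3, -0.8] iou 0.72
timer_center ['side', 'top'] fit [0.5953, 0.1555] off mm [-0.1, 0.9] iou 0.85
glasses_center ['side', 'top'] fit [0.5896, -0.3112] off mm [1.2, -2.4] iou 0.41
jar_center ['side', 'top'] fit [0.4443, -0.01] off mm [-1.8, 0.3] iou 0.66
spoon_rest ['side', 'top'] fit [0.6079, 0.0099] off mm [-0.9, -0.7] iou 0.8
44.0833
```

View pics/fin_top.png

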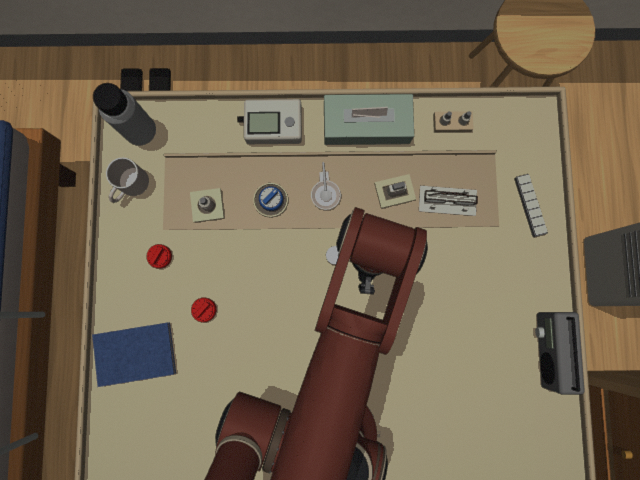

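View pics/fin_side.png

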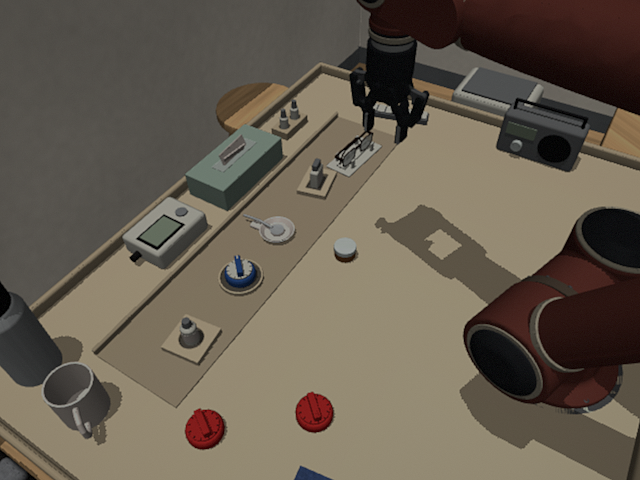

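The final views show all four things in place: round bottle (206,204), timer (270,199), flat bottle (397,189) and glasses (449,200) in the top view. The jar, spoon rest and red timers have not moved. The robot touches nothing, so I'm handing in.

```bash
python3 -c "
from station import ctrl
print(ctrl.finish_job())"
```

```text
the job is handed in; nothing more can be done
None
```

The bedside tray is in order and the job is handed in, at about 44 s of the 120 s. I worked in the order asked: round bottle into the round well, flat bottle into the oblong well, blue timer flat into its dock, and glasses into the stand. Each was lowered until the wrist felt light contact (about 2.5–6 N), then let go. Both bottles stayed upright, as far as the pictures show.

**Last checks:** in both views, the bottles and timer fit to within 2 mm of their places. The robot was well clear, touching nothing. The spoon rest fit to about 1 mm of where it started and the jar to about 2 mm, within the measuring error. The red look-alike timers were not touched.

**Weaker or disagreeing checks:**
- **Glasses:** the last mask fit was poor (overlap 0.41) and put them about 2.7 mm off-centre, mostly along their width. The model drawn over the pictures showed about 1–2 mm, resting on the base between the prongs.
- **Jar:** the arm partly hid it in the final top view, so that fit is weaker. The side view shows it in place.
- **First move:** I typed it in mm instead of metres. The per-row limit cut it short in free space, so it did no harm.

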